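# Make up two mould kits for the press

## Task

Make up the two kits: on the blue tray put the round steel mould insert on the round outline and the full charge box on the square outline; on the orange tray put the square aluminium insert on the square outline and the ejector with the green knob on the round outline, each upright and centred on its outline. The charge boxes look alike and only one is full, so lift them to find the heavy one, and put any empty box you lift back where it stood. Set things down rather than dropping them, and leave the brass hexagonal insert and the sample ball where they are.

Things in the scene. Friction and masses are not known exactly. Their poses are not given: they have to be found in the camera images.
- blue_tray: blue kit tray fixed to the bench, 120 mm (its x) by 200 mm (its y), floor 6 mm thick, rim 10 mm high above the bench and 5 mm thick. Two white outlines on its floor: a round one 66 mm across centred 47 mm from the tray's centre along its +y, a square one 70 mm wide centred 47 mm along its -y. Origin: centre of the underside, on the bench; z up
- orange_tray: orange kit tray fixed to the bench, 120 mm (its x) by 200 mm (its y), floor 6 mm thick, rim 10 mm high above the bench and 5 mm thick. Two white outlines on its floor: a square one 62 mm wide centred 47 mm from the tray's centre along its +y, a round one 56 mm across centred 47 mm along its -y. Origin: centre of the underside, on the bench; z up
- round_insert: round steel mould insert, 54 mm in diameter, 40 mm high, with a black disc-shaped cavity in its top; about 0.6 kg. Origin: centre of the underside, z up
- square_insert: square aluminium mould insert, 50 by 50 mm, 42 mm high, with a black square cavity in its top; about 0.27 kg. Origin: centre of the underside, z up, x and y square to the sides
- hex_insert: hexagonal brass mould insert, 56 mm over its corners, 40 mm high; about 0.5 kg. It belongs to neither kit and stays where it is. Origin: centre of the underside, z up
- ejector: ejector standing upright: dark round foot 46 mm in diameter and 12 mm thick, steel stem 20 mm in diameter from 12 to 54 mm height, green round knob 32 mm in diameter from 54 to 70 mm height; about 0.2 kg. Origin: centre of the underside, z up
- charge_box_1: one of three closed charge boxes that look exactly alike: grey square box 56 mm wide with a yellow square lid 60 mm wide (the top 12 mm), 60 mm high in all, standing upright. One of the three is full of plastic regrind and weighs about 0.5 kg, the other two are empty and weigh about 0.1 kg each; which one is full changes from start to start and only lifting tells. Origin: centre of the underside, z up, x and y square to the sides
- charge_box_2: one of three closed charge boxes that look exactly alike: grey square box 56 mm wide with a yellow square lid 60 mm wide (the top 12 mm), 60 mm high in all, standing upright. One of the three is full of plastic regrind and weighs about 0.5 kg, the other two are empty and weigh about 0.1 kg each; which one is full changes from start to start and only lifting tells. Origin: centre of the underside, z up, x and y square to the sides
- charge_box_3: one of three closed charge boxes that look exactly alike: grey square box 56 mm wide with a yellow square lid 60 mm wide (the top 12 mm), 60 mm high in all, standing upright. One of the three is full of plastic regrind and weighs about 0.5 kg, the other two are empty and weigh about 0.1 kg each; which one is full changes from start to start and only lifting tells. Origin: centre of the underside, z up, x and y square to the sides
- sample_ball: pressed grey-green sample ball, 42 mm in diameter, fixed on a black round foot 40 mm in diameter, 50 mm high in all; a bystander that stays where it is. Origin: centre of the underside
Mind the look-alikes: they are no part of the job. What is shaped like the ejector but purple is not meant.

How it is judged:
By the outcome, as a careful person would: the job done as asked, in the order asked, and still so for the second after the job is handed in, with the robot touching nothing.
It also fails if it takes over 138 s, if anything falls off the work surface, if the arm or the gripper's body presses on something with over 40 N, if the wrist force passes 120 N, or if a joint passes its speed limit or range.

## Robot

A 6-joint arm with a two-finger parallel gripper is mounted at the origin on the work surface. World frame = base frame: x ahead of the robot, y to its left, z up, the work surface at z = 0. Lengths are in m, angles in rad, forces in N, time in s.
With the tool pointing down it reaches from about 0.35 to 0.975 m from the base axis. Payload 7.1 kg.
Tool frame: the origin (TCP) lies between the finger pads; the fingertips stand 11 mm ahead of it and the grasp point (between the pads) lies 8 mm behind it; x points along the fingers, z is the direction in which the jaws open and shut, and the axes are right-handed (so a half turn about x gives the same grasp; the last joint's range is limited). The gripper opens to 88 mm and grips with 3 to 60 N. Pads are 20 mm wide; open, the fingers measure 115 mm over their backs; the gripper's body (75 mm by 178 mm) begins 61 mm behind the grasp point.
Start: joints at [-1.277, 0.423, 1.63, -0, 1.089, -0.019], TCP at [0.192, -0.595, 0.206] pointing down, gripper open.
Joint ranges: [-3, 3], [-0.9, 2.11], [0.09, 2.58], [-1.31, 4.45], [0.11, 2.69], [-2.54, 2.54]. Speed limits (rad/s): [2.39, 2.39, 3.01, 3.14, 3.14, 3.14].

## Interface

Orientations are given as a unit quaternion [w, x, y, z].
In Python, from rig import r, optics gives the robot as it stands.
- The arm moves only by the tool jog_arm, never from a script. Its argument "targets" is a list of rows, each an object of numbers: "x", "y", "z": the shift along the tool's x, y, z in mm; "twist": the turn about the tool's x in rad. A call has 1 to 10 rows; each row shifts and turns the commanded pose from where the row before left it, along the tool's axes as they then stand; what a row does not reach is not made up. A row lasts 1/12 s, in which the tool goes at most 41.7 mm and 7.16 degrees, less where a joint would pass 70% of its speed; a pose out of reach is approached as far as the arm can. A call with a gripper value outside its range is refused whole. "claw" is the opening, from 0 (shut) to 1 (fully open), set as the call begins (left out, the last holds). The fingers move at their own pace and stop on an object; "newtons" is the grip in N (left out, the last holds). Time passes only in rows, so rows that do not move let the fingers close. It gives the time, the measured TCP pose, the force and the opening at its end, in the units of the state.
- r.observe(): the state, without advancing time (a new reading comes with each control period).
- optics.read_camera(name): name is "scene" or "side" or "wrist"; returns a dict with "image" (400x640x3 uint8, red, green, blue), "vertical_fov" (degrees; the focal length in pixels is half the picture's height over the tangent of half this angle, whatever the lens; pixels are square), "cx", "cy" (the principal point, pixels), "D" ([k1, k2, p1, p2, k3] as OpenCV has them; the pictures are not rectified), "R" (3x3) and "t" (3): a world point X has camera coordinates R X + t; the wrist camera has in their place "tool_from_camera" (4x4, takes a point from camera to tool coordinates, whose origin is the TCP and whose axes are the tool frame's). Camera axes: x right, y down, z forward; pixel columns grow to the right and rows downward; lengths in m; the calibration is good to about 2 mm. A picture is of the moment at which its call begins: read the wrist's pose just before it. There is no depth.
- r.sign_off(): hands the job in, once; it reports no verdict.
The state is a dict: "t": time; "joint_pos": joint angles; "dq": joint speeds; "joint_torque": joint torques, N m; "ee_pos": TCP position; "eef_rot": TCP orientation; "ft_force": force on the tool from outside, world axes, zero at the start; "wrist_torque": the same for the moment, N m; "grip_width": finger opening in m.
Only numpy, scipy, OpenCV 4.12 (cv2) and the standard library are available. Lean on these libraries where they do the work, as an engineer would, in place of code of your own. Each camera call takes 0.05 s, during which the arm holds its last target.

## Working session

There is one attempt and no reset: what is moved stays moved. The work goes in short steps, Python scripts to look and compute and a tool call to move; the robot and the scene stay as the last step left them, time stands still between calls to the robot, and variables do not carry over. Pictures are saved under pics/ and viewed, and the job is handed in when it is done.

Besides the shell and the picture viewer there is one more tool, called as a command line: name --argument value ..., lists and objects as JSON in quotes. jog_arm: Moves the arm, as the interface text tells. Its arguments: {"type":"object","properties":{"targets":{"type":"array"},"claw":{"type":"number"},"newtons":{"type":"number"}},"required":["targets"]}

```bash
ls; mkdir -p pics
python3 - <<'E'
from rig import r, optics
import cv2
s=r.observe(); print(s)
for n in ["scene","side","wrist"]:
    c=optics.read_camera(n); cv2.imwrite(f"pics/a_{n}.png",c["image"][:,:,::-1])
    print(n,{k:v for k,v in c.items() if k!="image"})
E
```

```text
pics
{'t': 0.0, 'joint_pos': array([-1.27696826e+00,  4.23838480e-01,  1.63065139e+00,  5.01690011e-05,
        1.08857976e+00, -1.90055495e-02]), 'dq': array([-0.00123238, -0.00076716,  0.00087315,  0.00034713, -0.00015051,
       -0.00095619]), 'joint_torque': array([ 3.00339743e-04, -5.44622040e+01, -2.73665911e+01,  6.44421740e-02,
        2.26230413e-02, -1.00860209e-04]), 'ee_pos': array([ 0.19222199, -0.59412426,  0.20541835]), 'eef_rot': array([ 0.57137393,  0.41634028,  0.57218765, -0.41568486]), 'ft_force': array([0.72546076, 0.58016621, 0.41750204]), 'wrist_torque': array([0.00317642, 0.04144078, 0.02210348]), 'grip_width': 0.087680697013344}
scene {'vertical_fov': 50.26693224500328, 'cx': 321.60120455562253, 'cy': 201.31042798429635, 'D': array([-0.00147457,  0.        ,  0.        ,  0.        ,  0.        ]), 'R': array([[-0.25257528,  0.96753574, -0.00896258],
       [ 0.71086008,  0.17927008, -0.68010307],
       [-0.65641731, -0.17814836, -0.73306172]]), 't': array([ 0.13483753, -0.39834652,  1.7082085 ])}
side {'vertical_fov': 49.3563570534542, 'cx': 321.6990423220765, 'cy': 200.68309726474507, 'D': array([-0.03711046,  0.        ,  0.        ,  0.        ,  0.        ]), 'R': array([[-0.85831916, -0.51309059, -0.00512428],
       [-0.26661051,  0.4544853 , -0.84991879],
       [ 0.43841424, -0.7281354 , -0.52688879]]), 't': array([0.52636105, 0.21331271, 0.88608052])}
wrist {'vertical_fov': 64.08755156992153, 'cx': 320.53736058327763, 'cy': 197.4768423380826, 'D': array([0.0187865, 0.       , 0.       , 0.       , 0.       ]), 'tool_from_camera': array([[-1.15156889e-03, -2.55966647e-01,  9.66684928e-01,
        -1.78522752e-01],
       [-3.50196141e-05, -9.66685558e-01, -2.55966856e-01,
         6.88521621e-02],
       [ 9.99999336e-01, -3.28616400e-04,  1.10424116e-03,
         5.22123540e-05],
       [ 0.00000000e+00,  0.00000000e+00,  0.00000000e+00,
         1.00000000e+00]])}
```

View pics/a_scene.png

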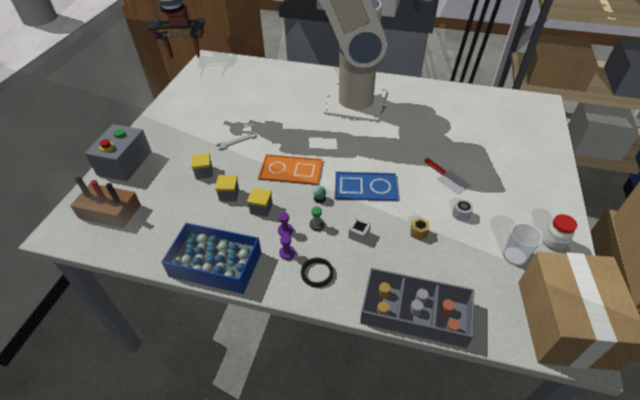

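View pics/a_side.png

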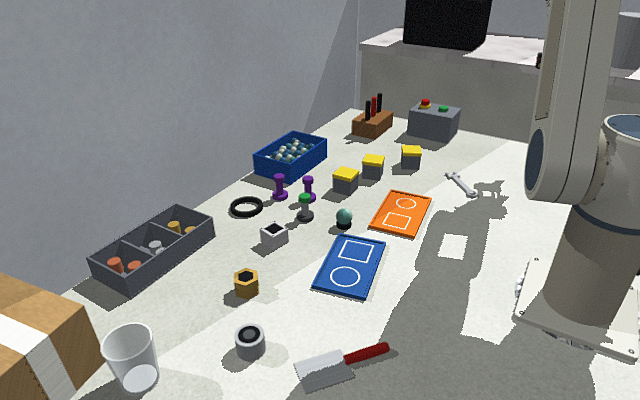

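View pics/a_wrist.png

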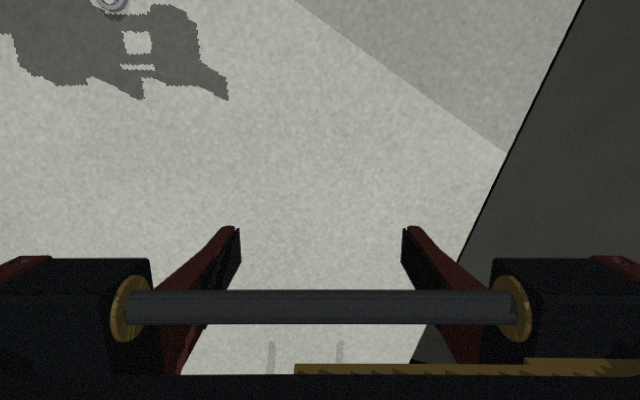

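Scene view: the boxes are at about (202,166), (227,187) and (260,201). Orange tray (291,168), blue tray (366,186), round steel (462,208), hex (420,227), square aluminium (360,229), green ejector (317,218), purple look-alikes (285,223) and (287,247), ball (320,194). I'll take a closer crop and measure roughly.

```bash
cat > h.py <<'E'
import numpy as np, cv2
from scipy.spatial.transform import Rotation as Ro
from rig import r, optics
def quat(q): return Ro.from_quat([q[1],q[2],q[3],q[0]])
def cam(n):
    s=r.observe(); c=optics.read_camera(n); h,w=c["image"].shape[:2]
    f=h/2/np.tan(np.radians(c["vertical_fov"])/2)
    c["K"]=np.array([[f,0,c["cx"]],[0,f,c["cy"]],[0,0,1]])
    if n=="wrist":
        T=np.eye(4); T[:3,:3]=quat(s["eef_rot"]).as_matrix(); T[:3,3]=s["ee_pos"]
        W=T@c["tool_from_camera"]; c["R"]=W[:3,:3].T; c["t"]=-c["R"]@W[:3,3]
    c["o"]=-c["R"].T@c["t"]; return c
def rays(c,p):
    p=np.asarray(p,float).reshape(-1,1,2)
    u=cv2.undistortPoints(p,c["K"],c["D"]).reshape(-1,2)
    d=np.c_[u,np.ones(len(u))]@c["R"]; return d/np.linalg.norm(d,axis=1)[:,None]
def onz(c,p,z):
    d=rays(c,p); return c["o"]+d*((z-c["o"][2])/d[:,2])[:,None]
def tri(obs): # list of (cam, pixel)
    A=np.zeros((3,3)); b=np.zeros(3); L=[]
    for c,p in obs:
        d=rays(c,[p])[0]; P=np.eye(3)-np.outer(d,d); A+=P; b+=P@c["o"]; L.append((P,c["o"]))
    X=np.linalg.solve(A,b); return X,[np.linalg.norm(P@(X-o)) for P,o in L]
def proj(c,X):
    return cv2.projectPoints(np.asarray(X,float).reshape(-1,1,3),cv2.Rodrigues(c["R"])[0],c["t"],c["K"],c["D"])[0].reshape(-1,2)
def mask(c,kind):
    hsv=cv2.cvtColor(c["image"],cv2.COLOR_RGB2HSV)
    lo,hi=dict(yellow=((22,120,90),(32,255,255)),orange=((5,150,100),(18,255,255)),blue=((102,150,60),(118,255,255)),
      green=((50,100,40),(75,255,255)),purple=((130,100,40),(160,255,255)))[kind]
    return cv2.inRange(hsv,np.array(lo),np.array(hi))
def blobs(m,amin=30):
    n,l,st,ce=cv2.connectedComponentsWithStats(m); return [(ce[i].round(1),st[i][4],st[i][:4]) for i in range(1,n) if st[i][4]>=amin],l
def state():
    s=r.observe(); Rm=quat(s["eef_rot"]).as_matrix()
    print("t",round(s["t"],2),"p",(s["ee_pos"]*1000).round(1),"x",Rm[:,0].round(3),"y",Rm[:,1].round(3),"z",Rm[:,2].round(3),"ft",s["ft_force"].round(2),"w",round(s["grip_width"]*1000,1),"q",s["joint_pos"].round(2)); return s,Rm
def togo(P): # world delta -> tool axes mm
    s,Rm=state(); d=(np.asarray(P)-s["ee_pos"])*1000; print("go tool mm",(Rm.T@d).round(1));
E
python3 - <<'E'
from h import *
S,D=cam("scene"),cam("side")
for k in ["yellow","orange","blue","green","purple"]:
    for n,c in (("scene",S),("side",D)):
        for b,a,box in blobs(mask(c,k))[0]: print(k,n,b,a,box,onz(c,[b],0.06 if k in("yellow","green","purple") else 0.006)[0].round(3))
for nm,p,q,z in [("round",(462,208),(250,337),.04),("hex",(420,227),(246,280),.04),("sq",(360,229),(274,232),.042),("ball",(320,194),(344,217),.03)]:
    print(nm,onz(S,[p],z)[0].round(3),onz(D,[q],z)[0].round(3))
im=S["image"][140:270,170:490,::-1]; cv2.imwrite("pics/b1.png",cv2.resize(im,None,fx=2.5,fy=2.5,interpolation=cv2.INTER_CUBIC))
state()
E
```

```text
yellow scene [105.1 148.8] 32 [100 146  12   6] [ 0.558 -0.745  0.06 ]
yellow scene [200.4 160.4] 224 [192 154  18  14] [ 0.533 -0.407  0.06 ]
yellow scene [225.7 182.3] 281 [216 175  21  15] [ 0.607 -0.286  0.06 ]
yellow scene [258.9 196.6] 304 [247 188  24  18] [ 0.64  -0.165  0.06 ]
yellow side [424.6 106.3] 34 [420 103  11   6] [ 0.624 -0.816  0.06 ]
yellow side [411.4 150. ] 207 [402 145  20  11] [ 0.523 -0.404  0.06 ]
yellow side [373.1 159.8] 227 [362 154  23  13] [ 0.598 -0.279  0.06 ]
yellow side [345.5 173.4] 279 [333 166  26  16] [ 0.629 -0.16   0.06 ]
orange scene [289.3 169.1] 934 [259 155  63  29] [ 0.448 -0.135  0.006]
orange scene [276.7 167.2] 73 [271 164  12   8] [ 0.449 -0.179  0.006]
orange scene [304.1 169.6] 129 [297 165  15  10] [ 0.438 -0.086  0.006]
orange side [400.6 213.7] 1756 [369 189  62  50] [ 0.44  -0.123  0.006]
orange side [134.3 264.4] 39 [128 261  13   8] [0.886 0.383 0.006]
blue scene [368.6 187.1] 769 [336 173  61  27] [0.467 0.139 0.006]
blue scene [350.8 184.7] 168 [343 180  17  11] [0.47  0.081 0.006]
blue scene [380.  185.4] 115 [373 181  15 
[... 575 characters left out ...]
n side [442.9 108.3] 49 [439 106   9   6] [ 0.555 -0.83   0.06 ]
green side [304.5 197.5] 104 [299 193  12  10] [0.659 0.011 0.06 ]
purple scene [285.4 236.6] 474 [278 212  17  47] [ 0.765 -0.042  0.06 ]
purple side [279.4 187.5] 279 [273 173  15  28] [0.746 0.002 0.06 ]
purple side [308.9 186.7] 174 [303 176  13  27] [ 0.679 -0.043  0.06 ]
round [0.519 0.426 0.04 ] [0.502 0.433 0.04 ]
hex [0.623 0.313 0.04 ] [0.604 0.32  0.04 ]
sq [0.673 0.149 0.042] [0.652 0.156 0.042]
ball [0.557 0.001 0.03 ] [ 0.547 -0.001  0.03 ]
t 0.25 p [ 192.3 -594.4  205.8] x [-0.     0.001 -1.   ] y [ 0.951  0.308 -0.   ] z [ 0.308 -0.951 -0.001] ft [ 0.36 -0.32 -1.  ] w 87.8 q [-1.28  0.42  1.63 -0.    1.09 -0.02]
```

View pics/b1.png

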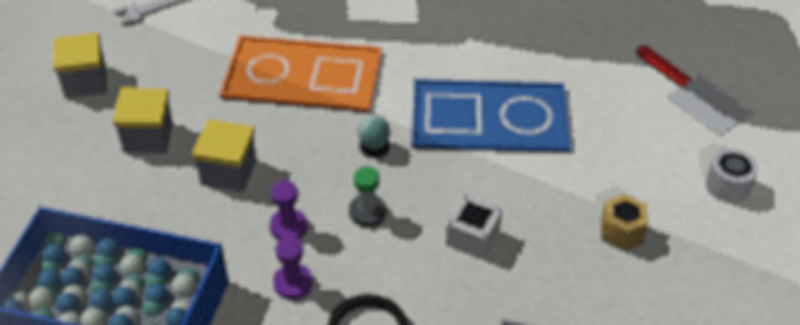

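The crop confirms it. The ejector I want is the green-knobbed one, at crop (366,195). The two purple ones at (285,205) and (290,265) are the decoys. Next I'll turn the jaws along world x and fly over for wrist looks.

jog_arm --targets '[{"x": -8, "twist": -0.125}, {"x": -8, "twist": -0.125}, {"x": -8, "twist": -0.125}, {"x": -8, "twist": -0.125}, {"x": -8, "twist": -0.125}, {"x": -8, "twist": -0.125}, {"x": -8, "twist": -0.125}, {"x": -8, "twist": -0.125}, {"x": -8, "twist": -0.125}, {"x": -4, "twist": -0.125}]' --claw 1 --newtons 30

```text
invalid input at $.targets[0]: expected keys x, y, z, twist
```

jog_arm --targets '[{"z": 30, "y": 27}, {"z": 30, "y": 27}, {"z": 30, "y": 27}, {"z": 30, "y": 27}, {"z": 30, "y": 27}, {"z": 30, "y": 27}, {"z": 30, "y": 27}, {"z": 30, "y": 27}, {"z": 30, "y": 27}, {"z": 30, "y": 27}]'

```text
invalid input at $.targets[0]: expected keys x, y, z, twist
```

```bash
cat >> h.py <<'E'
import pickle
def snap(name):
    s,_=state(); c=cam("wrist"); cv2.imwrite(f"pics/{name}.png",c["image"][:,:,::-1]); pickle.dump(c,open(f"{name}.pkl","wb")); return c
def load(name): return pickle.load(open(f"{name}.pkl","rb"))
E
python3 -c "
from h import *
snap('w1')"
```

```text
t 0.25 p [ 192.3 -594.4  205.8] x [-0.     0.001 -1.   ] y [ 0.951  0.308 -0.   ] z [ 0.308 -0.951 -0.001] ft [ 0.36 -0.32 -1.  ] w 87.8 q [-1.28  0.42  1.63 -0.    1.09 -0.02]
```

View pics/w1.png

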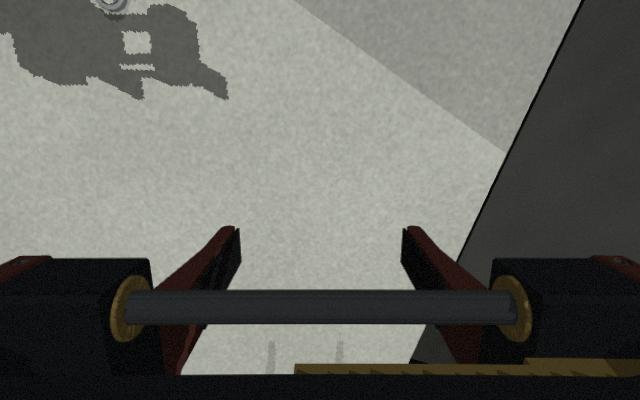

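All four keys are needed in every row. The picture is the unchanged start view.

jog_arm --targets '[{"x": -8, "y": 0, "z": 0, "twist": -0.12}, {"x": -8, "y": 0, "z": 0, "twist": -0.12}, {"x": -8, "y": 0, "z": 0, "twist": -0.12}, {"x": -8, "y": 0, "z": 0, "twist": -0.12}, {"x": -8, "y": 0, "z": 0, "twist": -0.12}, {"x": -8, "y": 0, "z": 0, "twist": -0.12}, {"x": -8, "y": 0, "z": 0, "twist": -0.12}, {"x": -8, "y": 0, "z": 0, "twist": -0.12}, {"x": -8, "y": 0, "z": 0, "twist": -0.12}, {"x": -8, "y": 0, "z": 0, "twist": -0.12}]' --claw 1 --newtons 30

```text
t: 1.13
ee_pos: [0.1923, -0.5945, 0.2865]
eef_rot: [0.707, 0.018, 0.707, -0.018]
ft_force: [0.8, 0.1, 0.4]
grip_width: 0.0876
```

jog_arm --targets '[{"x": 0, "y": 27, "z": 30, "twist": -0.06}, {"x": 0, "y": 27, "z": 30, "twist": 0}, {"x": 0, "y": 27, "z": 30, "twist": 0}, {"x": 0, "y": 27, "z": 30, "twist": 0}, {"x": 0, "y": 27, "z": 30, "twist": 0}, {"x": 0, "y": 27, "z": 30, "twist": 0}, {"x": 0, "y": 27, "z": 30, "twist": 0}, {"x": 0, "y": 27, "z": 30, "twist": 0}, {"x": 0, "y": 27, "z": 30, "twist": 0}, {"x": 0, "y": 27, "z": 30, "twist": 0}]'

```text
t: 1.97
ee_pos: [0.4946, -0.3243, 0.2863]
eef_rot: [0.707, -0.001, 0.707, 0.001]
ft_force: [0.0, -0.3, -1.0]
grip_width: 0.0879
```

jog_arm --targets '[{"x": 0, "y": 0, "z": 15, "twist": 0}, {"x": 0, "y": 0, "z": 0, "twist": 0}, {"x": 0, "y": 0, "z": 0, "twist": 0}]'

```text
t: 2.22
ee_pos: [0.5087, -0.3254, 0.2859]
eef_rot: [0.707, -0.001, 0.707, 0.001]
ft_force: [-0.6, 0.6, -0.5]
grip_width: 0.0878
```

```bash
python3 -c "
from h import *
snap('w1')"
```

```text
t 2.22 p [ 508.7 -325.4  285.9] x [-0.001  0.    -1.   ] y [-0.004  1.     0.   ] z [ 1.     0.004 -0.001] ft [-0.63  0.57 -0.51] w 87.8 q [-0.59  0.31  1.6  -0.    1.23 -0.59]
```

View pics/w1.png

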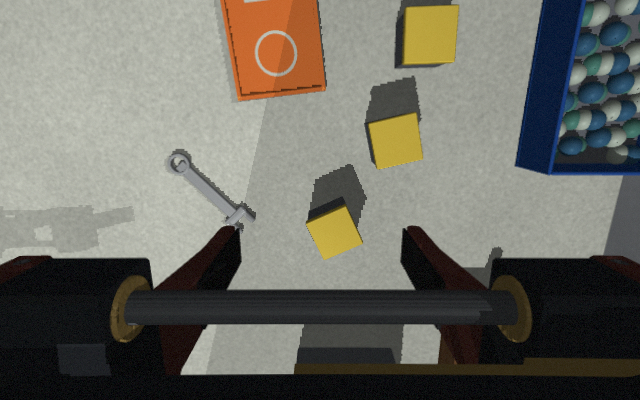

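The wrist view shows all three lids, at (334,231), (395,140) and (430,35), and the orange tray's round outline at (276,53). I'll sweep on towards +y.

jog_arm --targets '[{"x": 0, "y": 40, "z": 0, "twist": 0}, {"x": 0, "y": 40, "z": 0, "twist": 0}, {"x": 0, "y": 40, "z": 0, "twist": 0}, {"x": 0, "y": 0, "z": 0, "twist": 0}, {"x": 0, "y": 0, "z": 0, "twist": 0}]'

```text
t: 2.68
ee_pos: [0.5071, -0.2054, 0.2865]
eef_rot: [0.707, -0.001, 0.707, 0.001]
ft_force: [-0.1, -0.4, 0.0]
grip_width: 0.0874
```

```bash
python3 -c "
from h import *
snap('w2')"
```

```text
t 2.68 p [ 507.1 -205.4  286.5] x [-0. -0. -1.] y [-0.003  1.    -0.   ] z [ 1.     0.003 -0.   ] ft [-0.13 -0.38  0.04] w 87.4 q [-0.41  0.22  1.72 -0.    1.2  -0.41]
```

jog_arm --targets '[{"x": 0, "y": 40, "z": 0, "twist": 0}, {"x": 0, "y": 40, "z": 0, "twist": 0}, {"x": 0, "y": 40, "z": 0, "twist": 0}, {"x": 0, "y": 0, "z": 0, "twist": 0}, {"x": 0, "y": 0, "z": 0, "twist": 0}]'

```text
t: 3.15
ee_pos: [0.508, -0.0862, 0.2863]
eef_rot: [0.707, -0.001, 0.707, 0.001]
ft_force: [0.3, -0.7, 0.8]
grip_width: 0.0877
```

```bash
python3 -c "
from h import *
snap('w3')"
```

```text
t 3.15 p [508.  -86.2 286.3] x [ 0.    -0.001 -1.   ] y [-0.003  1.    -0.001] z [1.    0.003 0.   ] ft [ 0.32 -0.66  0.78] w 87.7 q [-0.19  0.17  1.79 -0.    1.18 -0.19]
```

jog_arm --targets '[{"x": 0, "y": 40, "z": 0, "twist": 0}, {"x": 0, "y": 40, "z": 0, "twist": 0}, {"x": 0, "y": 40, "z": 0, "twist": 0}, {"x": 0, "y": 0, "z": 0, "twist": 0}, {"x": 0, "y": 0, "z": 0, "twist": 0}]'

```text
t: 3.62
ee_pos: [0.5082, 0.0336, 0.2861]
eef_rot: [0.707, -0.001, 0.707, 0.001]
ft_force: [0.1, -0.2, 0.1]
grip_width: 0.0876
```

```bash
python3 -c "
from h import *
snap('w4')"
```

```text
t 3.62 p [508.2  33.6 286.1] x [ 0.    -0.001 -1.   ] y [-0.003  1.    -0.001] z [1.    0.003 0.   ] ft [ 0.07 -0.22  0.09] w 87.6 q [ 0.04  0.16  1.8  -0.    1.18  0.04]
```

jog_arm --targets '[{"x": 0, "y": 40, "z": 0, "twist": 0}, {"x": 0, "y": 40, "z": 0, "twist": 0}, {"x": 0, "y": 40, "z": 0, "twist": 0}, {"x": 0, "y": 0, "z": 0, "twist": 0}, {"x": 0, "y": 0, "z": 0, "twist": 0}]'

```text
t: 4.08
ee_pos: [0.5081, 0.1534, 0.286]
eef_rot: [0.707, -0.001, 0.707, 0.001]
ft_force: [-0.2, 0.2, -0.0]
grip_width: 0.0877
```

```bash
python3 -c "
from h import *
snap('w5')"
```

```text
t 4.08 p [508.1 153.4 286. ] x [-0.    -0.001 -1.   ] y [-0.002  1.    -0.001] z [ 1.     0.002 -0.   ] ft [-0.18  0.17 -0.  ] w 87.7 q [ 0.27  0.2   1.76 -0.    1.19  0.27]
```

jog_arm --targets '[{"x": 0, "y": 40, "z": 0, "twist": 0}, {"x": 0, "y": 40, "z": 0, "twist": 0}, {"x": 0, "y": 40, "z": 0, "twist": 0}, {"x": 0, "y": 0, "z": 0, "twist": 0}, {"x": 0, "y": 0, "z": 0, "twist": 0}]'

```text
t: 4.55
ee_pos: [0.508, 0.2732, 0.2858]
eef_rot: [0.707, -0.001, 0.707, 0.0]
ft_force: [-0.2, -0.2, -0.5]
grip_width: 0.0878
```

```bash
python3 -c "
from h import *
snap('w6')
a=[cv2.resize(cv2.imread(f'pics/w{i}.png'),(400,250)) for i in (3,4,5,6)]
cv2.imwrite('pics/m1.png',np.vstack([np.hstack(a[:2]),np.hstack(a[2:])]))"
```

```text
t 4.55 p [508.  273.2 285.8] x [-0.    -0.001 -1.   ] y [-0.002  1.    -0.001] z [ 1.     0.002 -0.   ] ft [-0.17 -0.24 -0.53] w 87.8 q [ 0.47  0.27  1.66 -0.    1.21  0.47]
```

View pics/m1.png

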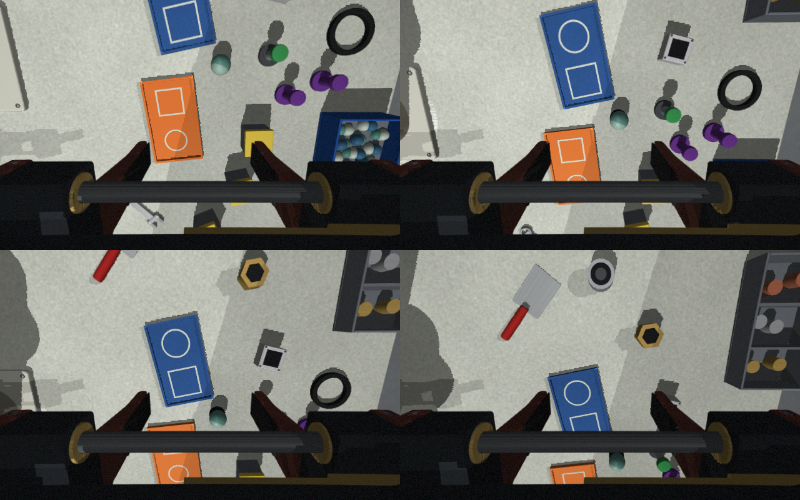

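```bash
cat > meas.py <<'E'
from h import *
def outlines(c,kind):
    m=mask(c,kind); 
    n,l,st,ce=cv2.connectedComponentsWithStats(cv2.morphologyEx(m,cv2.MORPH_CLOSE,np.ones((7,7))))
    out=[]
    for i in range(1,n):
        if st[i][4]<2500: continue
        tray=(l==i).astype(np.uint8)
        cn=max(cv2.findContours(tray,cv2.RETR_EXTERNAL,cv2.CHAIN_APPROX_NONE)[0],key=cv2.contourArea)
        hull=np.zeros_like(tray); cv2.drawContours(hull,[cv2.convexHull(cn)],-1,1,-1); hull=cv2.erode(hull,np.ones((9,9)))
        hsv=cv2.cvtColor(c["image"],cv2.COLOR_RGB2HSV)
        w=((hsv[:,:,1]<130)&(hsv[:,:,2]>110)&(hull>0)).astype(np.uint8)
        for k in cv2.findContours(w,cv2.RETR_EXTERNAL,cv2.CHAIN_APPROX_NONE)[0]:
            if cv2.contourArea(k)>300:
                M=cv2.moments(k); x,y,ww,hh=cv2.boundingRect(k)
                if y+hh>240: continue
                (rc,rs,ra)=cv2.minAreaRect(k)
                out.append((np.array([M["m10"]/M["m00"],M["m01"]/M["m00"]]),cv2.contourArea(k)/(rs[0]*rs[1]),k))
    return out
if __name__=="__main__":
  W={i:load(f"w{i}") for i in range(1,7)}
  for kind in("blue","orange"):
    for sq in (0,1):
        obs=[]
        for i,c in W.items():
            for p,ratio,k in outlines(c,kind):
                if kind=="blue" and onz(c,[p],.006)[0][0]>.6: continue
                if (ratio>.88)==bool(sq):
                    e=""
                    if sq:
                        P=onz(c,k.reshape(-1,2),.006)[:,:2]*1000
                        rc,rs,ra=cv2.minAreaRect(P.astype(np.float32)); e=(np.round(rc,1),np.round(rs,1),round(ra,1))
                    else:
                        P=onz(c,k.reshape(-1,2),.006)[:,:2]*1000; e=[np.round(v,1) for v in cv2.fitEllipse(P.astype(np.float32))[:2]]
                    print(kind,"sq" if sq else "rd",i,p.round(1),round(ratio,2),(onz(c,[p],.006)[0][:2]*1000).round(1),e); obs.append((c,p))
        if len(obs)>1: X,er=tri(obs); print("  tri",(X*1000).round(1),np.round(np.array(er)*1000,1))
  for i,c in W.items():
    for kind in ("yellow",):
        m=mask(c,kind); 
        for k in cv2.findContours(m,cv2.RETR_EXTERNAL,cv2.CHAIN_APPROX_NONE)[0]:
            x,y,w,h=cv2.boundingRect(k)
            if cv2.contourArea(k)<600 or y+h>275 or y<2: continue
            P=onz(c,k.reshape(-1,2),.06)[:,:2]*1000; rc,rs,ra=cv2.minAreaRect(P.astype(np.float32))
            M=cv2.moments(k); print("box",i,(round(M["m10"]/M["m00"],1),round(M["m01"]/M["m00"],1)),np.round(rc,1),np.round(rs,1),round(ra,1))
E
python3 meas.py
```

```text
blue rd 4 [277.7  57.9] 0.79 [450.2 172.3] [array([450.3, 171.5]), array([66.1, 66.3])]
blue rd 5 [280.7 148.9] 0.78 [450.6 172.3] [array([450.6, 171.7]), array([65.5, 66.1])]
  tri [450.4 172.3   5.8] [0.2 0.2]
blue sq 3 [291.9  34.5] 0.95 [469.5  80.7] (array([469.5,  79.6]), array([71.6, 71.7]), 11.8)
blue sq 4 [293.7 128.6] 0.94 [469.7  80.7] (array([469.6,  79.9]), array([71.2, 71.8]), 11.9)
blue sq 5 [295.4 210.5] 0.93 [469.8  80.3] (array([469.8,  79.4]), array([71. , 71.1]), 11.8)
  tri [469.7  80.6   6.8] [0.2 0.1 0.2]
orange rd 1 [275.6  52.8] 0.78 [ 447.9 -180.5] [array([ 447.9, -181. ]), array([55. , 55.6])]
orange rd 2 [279.5 144.7] 0.78 [ 448.  -180.5] [array([ 448., -181.]), array([55. , 55.1])]
  tri [ 447.9 -180.5    6.2] [0.1 0.1]
orange sq 2 [269.   74.2] 0.94 [436.7 -86.8] (array([436.7, -87.6]), array([62.7, 63.1]), 6.8)
orange sq 3 [271.6 162.6] 0.93 [436.8 -87.1] (array([436.8, -87.8]), array([62.5, 62.5]), 6.8)
  tri [436.9 -86.9   7.1] [0. 0.]
box 1 (334.2, 232.4) [ 526.6 -412.8] [58.7 58.7] 25.3
box 1 (395.5, 140.4) [ 601.3 -290.2] [60.4 59.2] 13.4
box 1 (429.9, 34.1) [ 632.2 -170.3] [60.6 60.5] 1.9
box 2 (388.0, 228.9) [ 601.4 -289.8] [59.7 59.2] 12.9
box 2 (421.5, 139.5) [ 632.1 -169.2] [60.3 59.5] 1.7
box 3 (411.9, 223.6) [ 632.7 -168.1] [60.7 59. ] 3.4
```

Outlines and boxes agree between views: floor height measures 6–7 mm, and the lids are 60 mm wide at 60 mm height. Now a second view for the round insert, turning to the blue tray's yaw on the way.

jog_arm --targets '[{"x": 0, "y": 40, "z": 0, "twist": -0.1}, {"x": 0, "y": 20, "z": 0, "twist": -0.105}, {"x": 0, "y": 0, "z": 0, "twist": 0}, {"x": 0, "y": 0, "z": 0, "twist": 0}]'

```text
t: 4.93
ee_pos: [0.5056, 0.3321, 0.286]
eef_rot: [0.703, -0.072, 0.704, 0.072]
ft_force: [-1.0, -0.7, -0.2]
grip_width: 0.0875
```

Run:
```python
from h import *
snap('w7')
c=load('w7');im=c["image"][:,:,::-1].copy()
cv2.imwrite('pics/w7c.png',im)
```

```text
t 4.93 p [505.6 332.1 286. ] x [-0.    -0.001 -1.   ] y [-0.203  0.979 -0.001] z [ 0.979  0.203 -0.   ] ft [-0.97 -0.69 -0.19] w 87.5 q [ 0.56  0.31  1.6  -0.    1.23  0.36]
```

View pics/w7c.png

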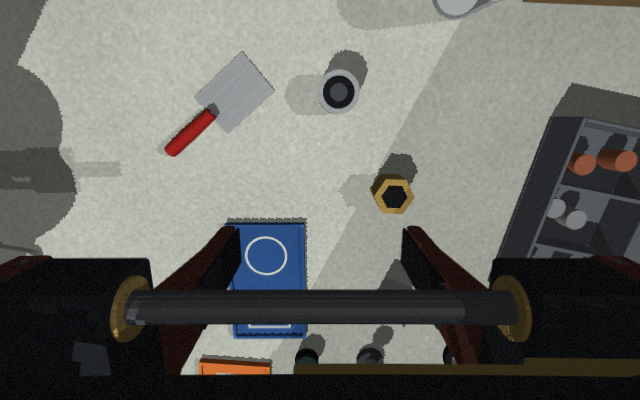

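View pics/w6.png

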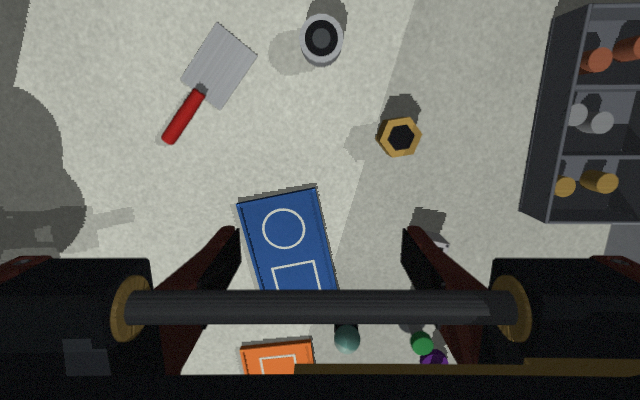

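The round insert's black cavity is at (322,38) in w6 and (339,92) in w7. I'll triangulate it, and the square insert's cavity from w4 and w5.

```bash
cat > cav.py <<'E'
from h import *
def cav(c,near,th=45,R=22):
    g=c["image"].max(axis=2); m=(g<th).astype(np.uint8); best=None
    for k in cv2.findContours(m,cv2.RETR_EXTERNAL,cv2.CHAIN_APPROX_NONE)[0]:
        if cv2.contourArea(k)<60: continue
        (x,y),_=cv2.minEnclosingCircle(k); d=np.hypot(x-near[0],y-near[1])
        if d<R and (best is None or d<best[0]): best=(d,k)
    k=cv2.convexHull(best[1]); M=cv2.moments(k); return np.array([M["m10"]/M["m00"],M["m01"]/M["m00"]]),k
E
python3 - <<'E'
from cav import *
def go(L,z,fit):
    obs=[]
    for n,near in L:
        c=load(n); p,k=cav(c,near); obs.append((c,p))
        P=onz(c,k.reshape(-1,2),z)[:,:2]*1000
        print(n,p.round(1),[np.round(v,1) for v in fit(P.astype(np.float32))],(onz(c,[p],z)[0]*1000).round(1))
    X,e=tri(obs); print("tri",(X*1000).round(1),np.round(np.array(e)*1000,2))
go([("w6",(322,38)),("w7",(339,92))],.04,cv2.fitEllipse)
go([("w4",(442,76)),("w5",(435,172))],.042,cv2.minAreaRect)
state()
for n,bx,s in (("w7",(300,50,380,130),5),):
    im=load(n)["image"][bx[1]:bx[3],bx[0]:bx[2],::-1]; cv2.imwrite("pics/cr.png",cv2.resize(im,None,fx=s,fy=s))
E
```

```text
w6 [320.8  37.5] [array([507.3, 429.2]), array([38.3, 38.7]), np.float64(70.3)] [507.2 429.5  40. ]
w7 [338.2  91.5] [array([507.3, 428.9]), array([37.7, 38.4]), np.float64(83.1)] [507.2 429.2  40. ]
tri [507.1 429.   42.3] [0.04 0.04]
w4 [445.2  77.9] [array([661.5, 143.8]), array([32. , 32.4]), np.float64(76.8)] [661.5 144.1  42. ]
w5 [435.8 173.2] [array([661.7, 143.9]), array([32.7, 32.1]), np.float64(77.6)] [661.6 144.2  42. ]
tri [661.7 144.1  41.6] [0.04 0.04]
t 4.98 p [505.5 331.7 286. ] x [-0.    -0.001 -1.   ] y [-0.202  0.979 -0.001] z [ 0.979  0.202 -0.001] ft [0.35 0.14 0.55] w 87.7 q [ 0.56  0.31  1.6  -0.    1.23  0.36]
```

View pics/cr.png

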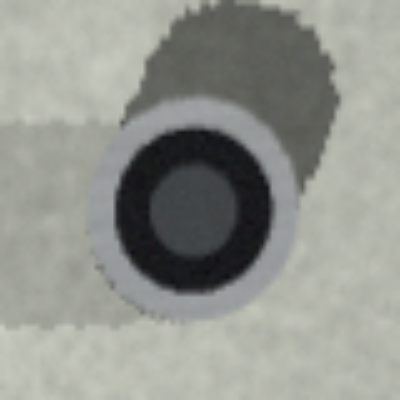

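The crop confirms the round steel insert with its disc cavity. It's at (507.3, 429.1), top at about 40–42 mm. Reaching for it now.

jog_arm --targets '[{"x": 25, "y": 31.7, "z": 7.1, "twist": 0}, {"x": 25, "y": 31.7, "z": 7.1, "twist": 0}, {"x": 25, "y": 31.6, "z": 7.2, "twist": 0}, {"x": 35, "y": 0, "z": 0, "twist": 0}, {"x": 35, "y": 0, "z": 0, "twist": 0}, {"x": 35, "y": 0, "z": 0, "twist": 0}, {"x": 18, "y": 0, "z": 0, "twist": 0}, {"x": 0, "y": 0, "z": 0, "twist": 0}, {"x": 0, "y": 0, "z": 0, "twist": 0}]'

```text
t: 5.73
ee_pos: [0.5068, 0.4293, 0.0877]
eef_rot: [0.703, -0.073, 0.704, 0.071]
ft_force: [0.6, -0.1, 0.7]
grip_width: 0.0876
```

Run:
```python
from h import *
togo([.5073,.4291,.018]); snap('g1')
```

```text
t 5.73 p [506.8 429.3  87.7] x [-0.002 -0.002 -1.   ] y [-0.203  0.979 -0.001] z [ 0.979  0.203 -0.002] ft [ 0.56 -0.11  0.74] w 87.6 q [ 0.68  0.62  1.61 -0.    0.92  0.48]
go tool mm [69.7 -0.2  0.6]
t 5.73 p [506.8 429.3  87.7] x [-0.002 -0.002 -1.   ] y [-0.203  0.979 -0.001] z [ 0.979  0.203 -0.002] ft [ 0.56 -0.11  0.74] w 87.6 q [ 0.68  0.62  1.61 -0.    0.92  0.48]
```

View pics/g1.png

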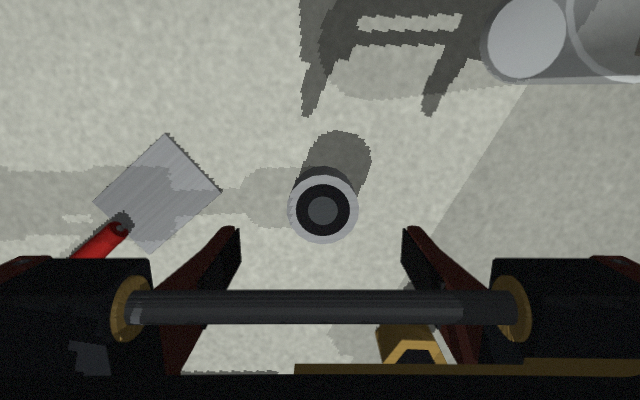

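The insert sits centred between the jaws at (323,209). Descend and grip.

jog_arm --targets '[{"x": 25, "y": 0, "z": 0, "twist": 0}, {"x": 20, "y": 0, "z": 0, "twist": 0}, {"x": 15, "y": 0, "z": 0, "twist": 0}, {"x": 9.5, "y": 0, "z": 0, "twist": 0}, {"x": 0, "y": 0, "z": 0, "twist": 0}]'

```text
t: 6.2
ee_pos: [0.5062, 0.4307, 0.0179]
eef_rot: [0.703, -0.073, 0.704, 0.073]
ft_force: [0.3, -0.1, -0.4]
grip_width: 0.0879
```

jog_arm --targets '[{"x": 0, "y": 0, "z": 0, "twist": 0}, {"x": 0, "y": 0, "z": 0, "twist": 0}, {"x": 0, "y": 0, "z": 0, "twist": 0}, {"x": 0, "y": 0, "z": 0, "twist": 0}, {"x": 0, "y": 0, "z": 0, "twist": 0}, {"x": 0, "y": 0, "z": 0, "twist": 0}, {"x": 0, "y": 0, "z": 0, "twist": 0}, {"x": 0, "y": 0, "z": 0, "twist": 0}]' --claw 0 --newtons 40

```text
t: 6.87
ee_pos: [0.507, 0.4318, 0.0193]
eef_rot: [0.704, -0.073, 0.703, 0.073]
ft_force: [0.3, 0.7, 3.8]
grip_width: 0.0524
```

jog_arm --targets '[{"x": -15, "y": 0, "z": 0, "twist": 0}, {"x": -25, "y": 0, "z": 0, "twist": 0}, {"x": -30, "y": 0, "z": 0, "twist": 0}, {"x": -30, "y": 0, "z": 0, "twist": 0}, {"x": -20, "y": 0, "z": 0, "twist": 0}, {"x": 0, "y": 0, "z": 0, "twist": 0}, {"x": 0, "y": 0, "z": 0, "twist": 0}]'

```text
t: 7.45
ee_pos: [0.5063, 0.4314, 0.1393]
eef_rot: [0.704, -0.073, 0.703, 0.073]
ft_force: [0.4, -0.8, -6.2]
grip_width: 0.0528
```

Run:
```python
from h import *
togo([.4504,.1720,.06])
```

```text
t 7.45 p [506.3 431.4 139.3] x [ 0.001  0.001 -1.   ] y [-0.206  0.979  0.   ] z [0.979 0.206 0.001] ft [ 0.43 -0.77 -6.24] w 52.8 q [0.69 0.56 1.58 0.   1.   0.48]
go tool mm [  79.1 -242.3 -108.1]
```

Gripped (52.8 mm, 6.2 N). Carry it to the blue round outline.

jog_arm --targets '[{"x": 0, "y": -20, "z": -9, "twist": 0}, {"x": 0, "y": -34, "z": -15, "twist": 0}, {"x": 0, "y": -34, "z": -15, "twist": 0}, {"x": 0, "y": -34, "z": -15, "twist": 0}, {"x": 5, "y": -34, "z": -15, "twist": 0}, {"x": 10, "y": -34, "z": -15, "twist": 0}, {"x": 10, "y": -32, "z": -15, "twist": 0}, {"x": 10, "y": -20, "z": -9, "twist": 0}, {"x": 0, "y": 0, "z": 0, "twist": 0}, {"x": 0, "y": 0, "z": 0, "twist": 0}]'

```text
t: 8.28
ee_pos: [0.4482, 0.1707, 0.1017]
eef_rot: [0.702, -0.073, 0.705, 0.072]
ft_force: [0.2, 0.4, -6.0]
grip_width: 0.0524
```

Run:
```python
from h import *
togo([.4504,.1720,.06]); snap('p1')
```

```text
t 8.28 p [448.2 170.7 101.7] x [-0.005 -0.002 -1.   ] y [-0.203  0.979 -0.001] z [ 0.979  0.203 -0.005] ft [ 0.2   0.38 -5.98] w 52.4 q [0.34 0.38 2.01 0.   0.75 0.13]
go tool mm [41.6  0.9  2.6]
t 8.28 p [448.2 170.7 101.7] x [-0.005 -0.002 -1.   ] y [-0.203  0.979 -0.001] z [ 0.979  0.203 -0.005] ft [ 0.2   0.38 -5.98] w 52.4 q [0.34 0.38 2.01 0.   0.75 0.13]
```

View pics/p1.png

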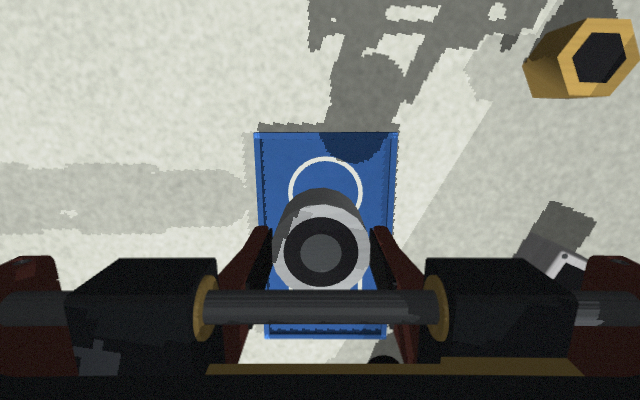

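The cavity of the held insert is visible at about (320,252). I'll compute its centre in the tool frame and correct.

```bash
cat >> cav.py <<'E'
def held(c,near,ztop,tgt,th=45,R=25):
    p,k=cav(c,near,th,R); X=onz(c,[p],ztop)[0]
    P=onz(c,k.reshape(-1,2),ztop)[:,:2]*1000; print(p.round(1),"centre",(X*1000).round(1),[np.round(v,1) for v in cv2.minAreaRect(P.astype(np.float32))])
    s,Rm=state(); print("shift tool mm",(Rm.T@np.r_[np.asarray(tgt)[:2]-X[:2],0]*1000).round(1))
E
python3 - <<'E'
from cav import *
c=load('p1'); s=r.observe(); held(c,(320,252),s["ee_pos"][2]+.0215,[.4504,.1720])
E
```

```text
[320.5 251.6] centre [447.8 168.9 123.9] [array([447.9, 168.4]), array([38.8, 38.4]), np.float64(11.9)]
t 8.33 p [449.6 171.9 102.4] x [-0.003 -0.001 -1.   ] y [-0.204  0.979 -0.   ] z [ 0.979  0.204 -0.003] ft [-0.12  0.07 -5.61] w 52.4 q [0.34 0.38 2.01 0.   0.75 0.13]
shift tool mm [-0.   2.5  3.1]
```

Run:
```python
from cav import *
for i in range(2):
    c=snap('p1b'); s=r.observe(); held(c,(320,252),s["ee_pos"][2]+.0215,[.4504,.1720])
for p,ra,k in __import__("meas").outlines(c,"blue"): print(p,ra)
```

```text
t 8.33 p [449.6 171.9 102.4] x [-0.003 -0.001 -1.   ] y [-0.204  0.979 -0.   ] z [ 0.979  0.204 -0.003] ft [-0.12  0.07 -5.61] w 52.4 q [0.34 0.38 2.01 0.   0.75 0.13]
[320.5 251.6] centre [449.2 170.  124.5] [array([449.3, 169.5]), array([38.9, 38.5]), np.float64(11.9)]
t 8.38 p [450.4 172.6 103. ] x [-0.001 -0.    -1.   ] y [-0.205  0.979  0.   ] z [ 0.979  0.205 -0.001] ft [ 0.16 -0.19 -4.88] w 52.4 q [0.34 0.38 2.01 0.   0.75 0.13]
shift tool mm [-0.   1.7  1.6]
t 8.38 p [450.4 172.6 103. ] x [-0.001 -0.    -1.   ] y [-0.205  0.979  0.   ] z [ 0.979  0.205 -0.001] ft [ 0.16 -0.19 -4.88] w 52.4 q [0.34 0.38 2.01 0.   0.75 0.13]
[320.5 251.6] centre [449.9 170.7 124.8] [array([450.1, 170.2]), array([38.9, 38.5]), np.float64(11.9)]
t 8.43 p [450.7 173.1 103.3] x [-0.  0. -1.] y [-0.206  0.979  0.   ] z [ 0.979  0.206 -0.   ] ft [ 0.58 -0.3  -5.04] w 52.1 q [0.34 0.38 2.01 0.   0.75 0.13]
shift tool mm [-0.   1.2  0.7]
[328.63174234 215.98797051] 0.4131794131794132
[322.70489845 176.10125448] 0.1570813325214218
```

The arm was still settling. The settled offset leaves about +0.5 mm in tool y. Lower it.

jog_arm --targets '[{"x": 25, "y": 0.5, "z": 0, "twist": 0}, {"x": 25, "y": 0, "z": 0, "twist": 0}, {"x": 14, "y": 0, "z": 0, "twist": 0}, {"x": 6, "y": 0, "z": 0, "twist": 0}, {"x": 0, "y": 0, "z": 0, "twist": 0}, {"x": 0, "y": 0, "z": 0, "twist": 0}, {"x": 0, "y": 0, "z": 0, "twist": 0}, {"x": 0, "y": 0, "z": 0, "twist": 0}]'

```text
t: 9.1
ee_pos: [0.4513, 0.1734, 0.0347]
eef_rot: [0.704, -0.073, 0.703, 0.073]
ft_force: [0.6, -0.7, -6.4]
grip_width: 0.0528
```

Run:
```python
from cav import *
c=snap('p1c'); s=r.observe(); held(c,(320,252),s["ee_pos"][2]+.0215,[.4504,.1720])
```

```text
t 9.1 p [451.3 173.4  34.7] x [ 0.002  0.001 -1.   ] y [-0.206  0.979  0.   ] z [0.979 0.206 0.002] ft [ 0.57 -0.66 -6.38] w 52.8 q [0.34 0.51 2.04 0.   0.6  0.13]
[320.4 251.6] centre [450.9 171.2  56.1] [array([451. , 170.7]), array([39. , 38.6]), np.float64(11.8)]
t 9.15 p [451.2 173.3  34.6] x [ 0.002  0.001 -1.   ] y [-0.206  0.979  0.   ] z [0.979 0.206 0.002] ft [-1.14  0.25 -5.22] w 52.2 q [0.34 0.51 2.04 0.   0.6  0.13]
shift tool mm [-0.   0.9 -0.3]
```

View pics/p1c.png

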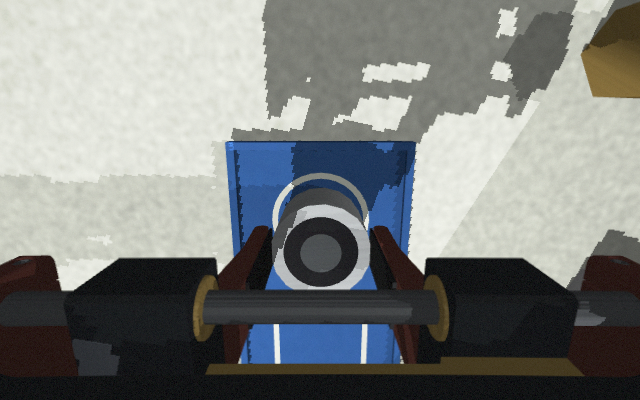

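Well centred, with about 0.8 mm to go in y. Final lowering.

jog_arm --targets '[{"x": 4, "y": 0.8, "z": 0, "twist": 0}, {"x": 3, "y": 0, "z": 0, "twist": 0}, {"x": 2, "y": 0, "z": 0, "twist": 0}, {"x": 0.5, "y": 0, "z": 0, "twist": 0}, {"x": 0, "y": 0, "z": 0, "twist": 0}, {"x": 0, "y": 0, "z": 0, "twist": 0}, {"x": 0, "y": 0, "z": 0, "twist": 0}]'

```text
t: 9.73
ee_pos: [0.4504, 0.1734, 0.0252]
eef_rot: [0.703, -0.073, 0.703, 0.073]
ft_force: [-3.3, -2.7, 12.2]
grip_width: 0.0528
```

It's down on the floor. Release and lift.

jog_arm --targets '[{"x": 0, "y": 0, "z": 0, "twist": 0}, {"x": 0, "y": 0, "z": 0, "twist": 0}, {"x": 0, "y": 0, "z": 0, "twist": 0}, {"x": 0, "y": 0, "z": 0, "twist": 0}, {"x": 0, "y": 0, "z": 0, "twist": 0}]' --claw 0.9

```text
t: 10.15
ee_pos: [0.4504, 0.1737, 0.0241]
eef_rot: [0.703, -0.073, 0.703, 0.073]
ft_force: [-1.0, 0.7, -0.6]
grip_width: 0.0786
```

jog_arm --targets '[{"x": -10, "y": 0, "z": 0, "twist": 0}, {"x": -25, "y": 0, "z": 0, "twist": 0}, {"x": -35, "y": 0, "z": 0, "twist": 0}, {"x": -40, "y": 0, "z": 0, "twist": 0}, {"x": -40, "y": -20, "z": 0, "twist": 0}, {"x": -40, "y": -35, "z": 0, "twist": 0}, {"x": 0, "y": -35, "z": 0, "twist": 0}, {"x": 0, "y": -30, "z": 0, "twist": 0}, {"x": 0, "y": 0, "z": 0, "twist": 0}, {"x": 0, "y": 0, "z": 0, "twist": 0}]'

```text
t: 10.98
ee_pos: [0.4732, 0.0638, 0.2036]
eef_rot: [0.704, -0.072, 0.703, 0.072]
ft_force: [-0.8, 0.0, 0.9]
grip_width: 0.0787
```

jog_arm --targets '[{"x": 0, "y": 0, "z": 0, "twist": 0}, {"x": 0, "y": 0, "z": 0, "twist": 0}]'

```text
t: 11.15
ee_pos: [0.4727, 0.0657, 0.2028]
eef_rot: [0.703, -0.073, 0.703, 0.073]
ft_force: [0.3, -0.2, -0.6]
grip_width: 0.0788
```

Run:
```python
from cav import *
c=snap('c1'); X0=np.array([.4504,.172,.046]); p=proj(c,[X0])[0]; print(p); held(c,p,.046,X0)
```

```text
t 11.15 p [472.7  65.7 202.8] x [-0.001  0.    -1.   ] y [-0.206  0.978  0.   ] z [ 0.978  0.206 -0.   ] ft [ 0.27 -0.15 -0.58] w 78.8 q [ 0.11  0.21  1.95  0.    0.98 -0.09]
[321.59222462  71.04318155]
[321.   72.4] centre [450.1 170.6  46. ] [array([450.2, 170.3]), array([37.5, 37.5]), np.float64(11.9)]
t 11.2 p [472.7  65.8 202.7] x [-0.001  0.    -1.   ] y [-0.207  0.978  0.   ] z [ 0.978  0.207 -0.001] ft [-0.34  0.29  0.29] w 79.0 q [ 0.11  0.21  1.95  0.    0.98 -0.1 ]
shift tool mm [-0.   1.3  0.6]
```

View pics/c1.png

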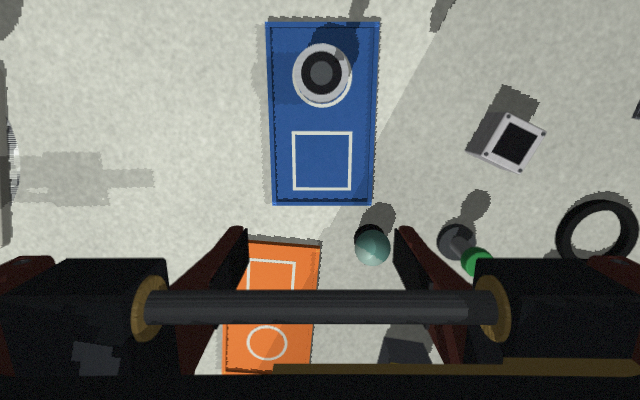

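The round insert is within about 1.5 mm of its outline centre and stands upright. Next is box 3, at (632,-169), turned 1.9°.

jog_arm --targets '[{"x": 0, "y": 0, "z": 0, "twist": 0.085}, {"x": 0, "y": 0, "z": 0, "twist": 0.087}, {"x": 0, "y": -30, "z": 18.9, "twist": 0}, {"x": 0, "y": -30, "z": 18.9, "twist": 0}, {"x": 0, "y": -30, "z": 18.9, "twist": 0}, {"x": 0, "y": -30, "z": 18.9, "twist": 0}, {"x": 0, "y": -30, "z": 18.9, "twist": 0}, {"x": 0, "y": -30, "z": 18.9, "twist": 0}, {"x": 0, "y": -30, "z": 18.9, "twist": 0}, {"x": 0, "y": -30, "z": 18.9, "twist": 0}]' --claw 1

```text
t: 12.03
ee_pos: [0.6335, -0.1698, 0.2023]
eef_rot: [0.707, -0.013, 0.707, 0.013]
ft_force: [0.8, -0.1, 0.5]
grip_width: 0.0877
```

jog_arm --targets '[{"x": 35, "y": 0, "z": 0, "twist": 0}, {"x": 35, "y": 0, "z": 0, "twist": 0}, {"x": 20, "y": 0, "z": 0, "twist": 0}, {"x": 0, "y": 0, "z": 0, "twist": 0}, {"x": 0, "y": 0, "z": 0, "twist": 0}, {"x": 0, "y": 0, "z": 0, "twist": 0}, {"x": 0, "y": 0, "z": 0, "twist": 0}]'

```text
t: 12.62
ee_pos: [0.6341, -0.1694, 0.1149]
eef_rot: [0.708, -0.013, 0.706, 0.012]
ft_force: [-0.4, 0.9, -0.4]
grip_width: 0.088
```

```bash
cat > lid.py <<'E'
from h import *
def lid(c,near,z,R=70,tgt=None):
    best=None
    for k in cv2.findContours(mask(c,"yellow"),cv2.RETR_EXTERNAL,cv2.CHAIN_APPROX_NONE)[0]:
        if cv2.contourArea(k)<500: continue
        M=cv2.moments(k); p=np.array([M["m10"],M["m01"]])/M["m00"]; d=np.hypot(*(p-near))
        if d<R and (best is None or d<best[0]): best=(d,k,p)
    P=onz(c,best[1].reshape(-1,2),z)[:,:2]*1000; rc,rs,ra=cv2.minAreaRect(P.astype(np.float32))
    print("lid",best[2].round(1),np.round(rc,1),np.round(rs,1),round(ra,1))
    s,Rm=state(); X=np.r_[np.array(rc)/1000,0]
    if tgt is None: print("tcp->lid tool mm",(Rm.T@np.r_[X[:2]-s["ee_pos"][:2],0]*1000).round(1))
    else: print("shift tool mm",(Rm.T@np.r_[np.array(tgt)[:2]-X[:2],0]*1000).round(1))
    return X
E
python3 - <<'E'
from lid import *
togo([.6322,-.1695,.046]); c=snap('g2'); lid(c,proj(c,[[.632,-.169,.06]])[0],.06)
E
```

```text
t 12.62 p [ 634.1 -169.4  114.9] x [ 0.003 -0.001 -1.   ] y [-0.036  0.999 -0.001] z [0.999 0.036 0.003] ft [-0.4   0.88 -0.38] w 88.0 q [-0.28  0.57  1.62  0.    0.95 -0.32]
go tool mm [68.9  0.  -2.1]
t 12.62 p [ 634.1 -169.4  114.9] x [ 0.003 -0.001 -1.   ] y [-0.036  0.999 -0.001] z [0.999 0.036 0.003] ft [-0.4   0.88 -0.38] w 88.0 q [-0.28  0.57  1.62  0.    0.95 -0.32]
lid [320.4 203.9] [ 633.5 -168.2] [59.3 60.2] 2.0
t 12.67 p [ 634.  -169.5  114.9] x [ 0.003 -0.001 -1.   ] y [-0.036  0.999 -0.001] z [0.999 0.036 0.003] ft [-0.31 -0.32 -0.05] w 87.5 q [-0.28  0.57  1.62  0.    0.95 -0.32]
tcp->lid tool mm [-0.   1.3 -0.5]
```

View pics/g2.png

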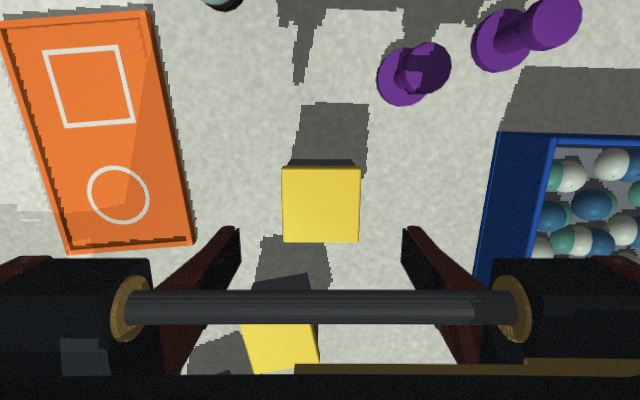

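The lid is centred between the jaws at (320,204). Descend, grip the lid, lift slightly and weigh.

jog_arm --targets '[{"x": 25, "y": 1, "z": -0.5, "twist": 0}, {"x": 22, "y": 0, "z": 0, "twist": 0}, {"x": 14, "y": 0, "z": 0, "twist": 0}, {"x": 8, "y": 0, "z": 0, "twist": 0}, {"x": 0, "y": 0, "z": 0, "twist": 0}, {"x": 0, "y": 0, "z": 0, "twist": 0}, {"x": 0, "y": 0, "z": 0, "twist": 0}]'

```text
t: 13.25
ee_pos: [0.633, -0.1689, 0.045]
eef_rot: [0.708, -0.013, 0.706, 0.012]
ft_force: [-0.2, 0.9, -0.3]
grip_width: 0.0877
```

jog_arm --targets '[{"x": 0, "y": 0, "z": 0, "twist": 0}, {"x": 0, "y": 0, "z": 0, "twist": 0}, {"x": 0, "y": 0, "z": 0, "twist": 0}, {"x": 0, "y": 0, "z": 0, "twist": 0}, {"x": 0, "y": 0, "z": 0, "twist": 0}, {"x": 0, "y": 0, "z": 0, "twist": 0}, {"x": 0, "y": 0, "z": 0, "twist": 0}]' --claw 0 --newtons 30

```text
t: 13.83
ee_pos: [0.6321, -0.1687, 0.0439]
eef_rot: [0.707, -0.012, 0.707, 0.012]
ft_force: [-1.1, -0.3, 1.0]
grip_width: 0.0446
```

jog_arm --targets '[{"x": -10, "y": 0, "z": 0, "twist": 0}, {"x": -15, "y": 0, "z": 0, "twist": 0}, {"x": -5, "y": 0, "z": 0, "twist": 0}, {"x": 0, "y": 0, "z": 0, "twist": 0}, {"x": 0, "y": 0, "z": 0, "twist": 0}, {"x": 0, "y": 0, "z": 0, "twist": 0}, {"x": 0, "y": 0, "z": 0, "twist": 0}, {"x": 0, "y": 0, "z": 0, "twist": 0}]'

```text
t: 14.5
ee_pos: [0.6316, -0.1685, 0.0732]
eef_rot: [0.707, -0.012, 0.707, 0.012]
ft_force: [0.2, -0.2, 0.5]
grip_width: 0.0008
```

jog_arm --targets '[{"x": 0, "y": 0, "z": 0, "twist": 0}]'

```text
t: 14.58
ee_pos: [0.6317, -0.1686, 0.0732]
eef_rot: [0.707, -0.012, 0.707, 0.012]
ft_force: [-0.4, -0.7, 0.5]
grip_width: 0.0003
```

The jaws closed on nothing. Look before doing anything else.

Run:
```python
from lid import *
c=snap('x1')
S=cam("scene"); cv2.imwrite("pics/x1s.png",cv2.resize(S["image"][130:260,170:400,::-1],None,fx=3,fy=3))
```

```text
t 14.58 p [ 631.7 -168.6   73.2] x [-0.001  0.    -1.   ] y [-0.035  0.999  0.   ] z [ 0.999  0.035 -0.001] ft [-0.39 -0.72  0.51] w 0.3 q [-0.28  0.63  1.64  0.    0.88 -0.31]
```

View pics/x1.png

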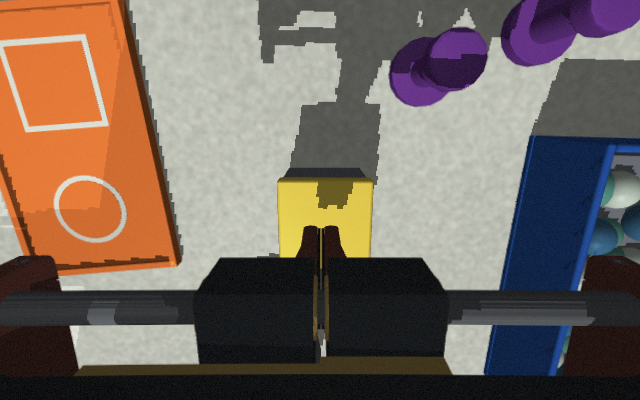

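View pics/x1s.png

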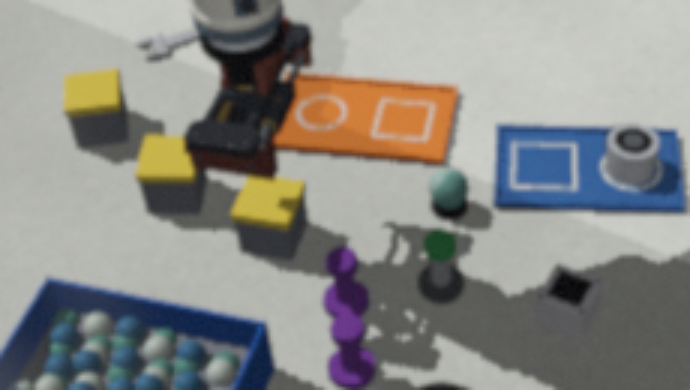

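Run:
```python
from lid import *
c=load('x1')
for e,z in (((279,180),.06),((372,180),.06),((320,180),.06)): print(onz(c,[e],z)[0].round(4))
s=r.observe()
T=s["ee_pos"]; Rm=quat(s["eef_rot"]).as_matrix()
for x in (.011,0,-.008): print(x,proj(c,[T+Rm@np.array([x,0,0])]))
S=cam("scene");D=cam("side")
for n,q in (("scene",S),("side",D)):
    print(n,"tcp px",proj(q,[T])[0].round(1),"box lid px",proj(q,[[.6325,-.169,.06]])[0].round(1))
    for k in cv2.findContours(mask(q,"yellow"),cv2.RETR_EXTERNAL,cv2.CHAIN_APPROX_NONE)[0]:
        if cv2.contourArea(k)>100: 
            P=onz(q,k.reshape(-1,2),.06)[:,:2]*1000; print(n,[np.round(v,1) for v in cv2.minAreaRect(P.astype(np.float32))])
cv2.imwrite("pics/x2.png",cv2.resize(D["image"][60:240,280:480,::-1],None,fx=3.3,fy=3.3))
```

```text
[ 0.6045 -0.14    0.06  ]
[ 0.6614 -0.138   0.06  ]
[ 0.6296 -0.1391  0.06  ]
0.011 [[321.96405044 226.85709663]]
0 [[322.03672526 233.2477032 ]]
-0.008 [[322.09492555 238.36446479]]
scene tcp px [258.3 191.5] box lid px [258.6 194.7]
scene [array([ 640., -166.]), array([64. , 61.9]), np.float64(1.8)]
scene [array([ 607.8, -286.8]), array([65.9, 61.1]), np.float64(14.1)]
scene [array([ 534.4, -406.5]), array([65.2, 55. ]), np.float64(25.2)]
side tcp px [346.2 167.8] box lid px [345.9 171.9]
side [array([ 629.9, -161.4]), array([66.8, 75.8]), np.float64(0.6)]
side [array([ 598.1, -279.8]), array([61.5, 76.8]), np.float64(14.0)]
side [array([ 522.8, -405.2]), array([60.7, 78.2]), np.float64(26.8)]
```

View pics/x2.png

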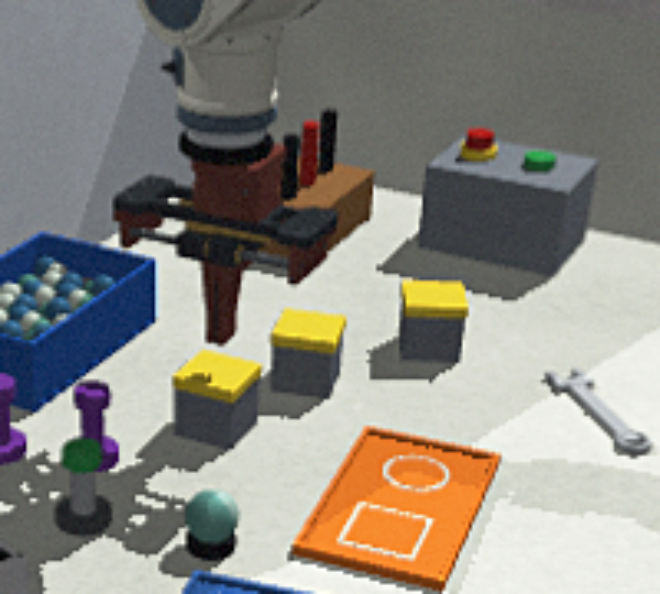

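Run:
```python
from h import *
S=cam("scene");D=cam("side")
a=cv2.resize(S["image"][130:225,215:295,::-1],(400,475),interpolation=cv2.INTER_CUBIC)
b=cv2.resize(D["image"][100:195,305:385,::-1],(400,475),interpolation=cv2.INTER_CUBIC)
cv2.imwrite("pics/x3.png",np.hstack([a,b]))
```

```text
(no output)
```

View pics/x3.png

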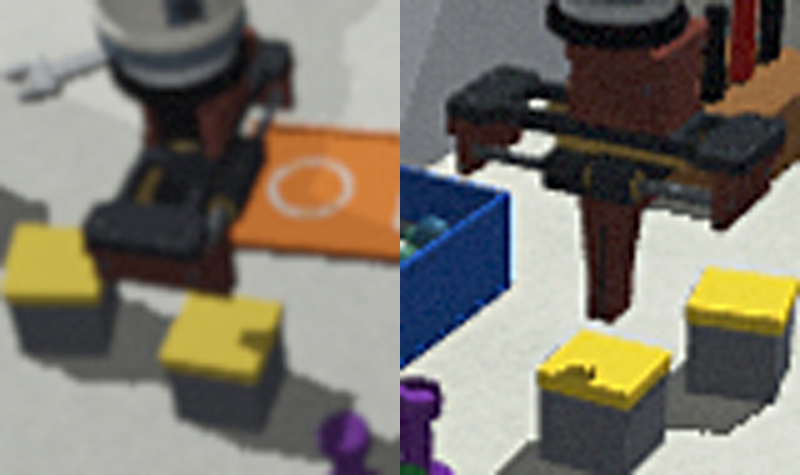

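Run:
```python
from h import *
S=cam("scene");D=cam("side")
d=rays(D,[(346,164)])[0]; o=D["o"]
for y in (-.169,-.18,-.19,-.2,-.21,-.22): print("side tip ray",(o+d*((y-o[1])/d[1])).round(4))
d=rays(S,[(248,187.5)])[0]; o=S["o"]
for z in (.12,.14,.16,.18): print("scene",(o+d*((z-o[2])/d[2])).round(4))
# wrist tip edge
c=load('x1'); o=c["o"]; s=r.observe(); Rm=quat(s["eef_rot"]).as_matrix()
for px in ((321,226),(321,355)):
    d=rays(c,[px])[0]
    for x in (-.03,-.02,-.01,0,.011):
        z=s["ee_pos"][2]-x; P=o+d*((z-o[2])/d[2]); print(px,"toolx",x,(Rm.T@(P-s["ee_pos"])*1000).round(1))
```

```text
side tip ray [ 0.633  -0.169   0.0852]
side tip ray [ 0.6387 -0.18    0.0789]
side tip ray [ 0.6439 -0.19    0.0732]
side tip ray [ 0.6491 -0.2     0.0675]
side tip ray [ 0.6543 -0.21    0.0617]
side tip ray [ 0.6595 -0.22    0.056 ]
scene [ 0.6655 -0.1815  0.12  ]
scene [ 0.6835 -0.1716  0.14  ]
scene [ 0.7014 -0.1617  0.16  ]
scene [ 0.7193 -0.1518  0.18  ]
(321, 226) toolx -0.03 [-30.   15.6  -0.8]
(321, 226) toolx -0.02 [-20.   12.   -0.8]
(321, 226) toolx -0.01 [-10.    8.4  -0.8]
(321, 226) toolx 0 [ 0.   4.7 -0.8]
(321, 226) toolx 0.011 [11.   0.7 -0.8]
(321, 355) toolx -0.03 [-30.  -59.3  -0.8]
(321, 355) toolx -0.02 [-20.  -68.   -0.8]
(321, 355) toolx -0.01 [-10.  -76.7  -0.8]
(321, 355) toolx 0 [ -0.  -85.4  -0.8]
(321, 355) toolx 0.011 [ 11.  -94.9  -0.7]
```

Both views agree that the real fingertips end about 13 mm *behind* the reported TCP, not 11 mm ahead: the side-view ray puts the tip at z≈85 mm with the TCP at 73, and the wrist view gives the same. So the jaws closed above the lid and the box wasn't touched. I'll go about 24 mm lower from here on.

jog_arm --targets '[{"x": -5, "y": 0, "z": 0, "twist": 0}, {"x": 0, "y": 0, "z": 0, "twist": 0}, {"x": 0, "y": 0, "z": 0, "twist": 0}, {"x": 0, "y": 0, "z": 0, "twist": 0}, {"x": 0, "y": 0, "z": 0, "twist": 0}, {"x": 0, "y": 0, "z": 0, "twist": 0}, {"x": 0, "y": 0, "z": 0, "twist": 0}, {"x": 0, "y": 0, "z": 0, "twist": 0}, {"x": 0, "y": 0, "z": 0, "twist": 0}, {"x": 0, "y": 0, "z": 0, "twist": 0}]' --claw 1

```text
t: 15.82
ee_pos: [0.632, -0.1686, 0.0788]
eef_rot: [0.707, -0.012, 0.707, 0.012]
ft_force: [-0.0, 0.5, -0.3]
grip_width: 0.0635
```

jog_arm --targets '[{"x": 0, "y": 0, "z": 0, "twist": 0}, {"x": 0, "y": 0, "z": 0, "twist": 0}, {"x": 0, "y": 0, "z": 0, "twist": 0}]'

```text
t: 16.07
ee_pos: [0.632, -0.1686, 0.0788]
eef_rot: [0.707, -0.012, 0.707, 0.012]
ft_force: [0.4, -0.2, -0.3]
grip_width: 0.0837
```

Run:
```python
from lid import *
c=snap('g3'); lid(c,proj(c,[[.632,-.169,.06]])[0],.06)
D=cam("side");b=cv2.resize(D["image"][100:195,305:385,::-1],(400,475),interpolation=cv2.INTER_CUBIC)
cv2.imwrite("pics/x4.png",np.hstack([b,cv2.resize(c["image"][:,:,::-1],(400,475))]))
```

```text
t 16.07 p [ 632.  -168.6   78.8] x [-0.  0. -1.] y [-0.035  0.999  0.   ] z [ 0.999  0.035 -0.   ] ft [ 0.37 -0.22 -0.27] w 83.7 q [-0.28  0.62  1.63  0.    0.89 -0.31]
lid [323.8 220.3] [ 633.5 -168.6] [59.3 59.2] 2.0
t 16.12 p [ 632.1 -168.6   78.8] x [ 0. -0. -1.] y [-0.035  0.999 -0.   ] z [0.999 0.035 0.   ] ft [ 0.7  -0.09  0.67] w 86.4 q [-0.28  0.62  1.63  0.    0.89 -0.31]
tcp->lid tool mm [0.  0.  1.4]
```

View pics/x4.png

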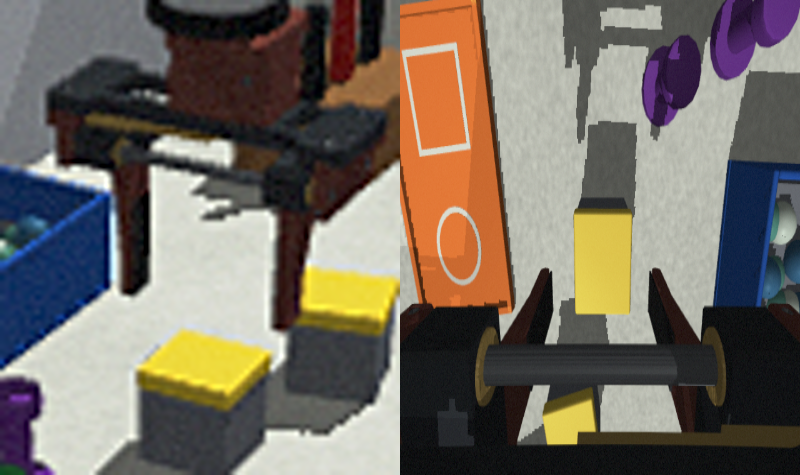

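The open jaws straddle the lid: side-view tips at about (331,159) and (362,166). Descend to TCP z≈24 mm.

jog_arm --targets '[{"x": 20, "y": 0, "z": 1.2, "twist": 0}, {"x": 16, "y": 0, "z": 0, "twist": 0}, {"x": 12, "y": 0, "z": 0, "twist": 0}, {"x": 7, "y": 0, "z": 0, "twist": 0}, {"x": 0, "y": 0, "z": 0, "twist": 0}, {"x": 0, "y": 0, "z": 0, "twist": 0}, {"x": 0, "y": 0, "z": 0, "twist": 0}]'

```text
t: 16.75
ee_pos: [0.6338, -0.1687, 0.0245]
eef_rot: [0.707, -0.012, 0.707, 0.012]
ft_force: [-0.3, -0.1, -0.3]
grip_width: 0.0877
```

jog_arm --targets '[{"x": 0, "y": 0, "z": 0, "twist": 0}, {"x": 0, "y": 0, "z": 0, "twist": 0}, {"x": 0, "y": 0, "z": 0, "twist": 0}, {"x": 0, "y": 0, "z": 0, "twist": 0}, {"x": 0, "y": 0, "z": 0, "twist": 0}, {"x": 0, "y": 0, "z": 0, "twist": 0}, {"x": 0, "y": 0, "z": 0, "twist": 0}]' --claw 0 --newtons 30

```text
t: 17.33
ee_pos: [0.6337, -0.1687, 0.0242]
eef_rot: [0.707, -0.012, 0.707, 0.012]
ft_force: [1.1, 0.4, 2.1]
grip_width: 0.0595
```

Gripped at 59.5 mm. Lift 25 mm and weigh.

jog_arm --targets '[{"x": -10, "y": 0, "z": 0, "twist": 0}, {"x": -10, "y": 0, "z": 0, "twist": 0}, {"x": -5, "y": 0, "z": 0, "twist": 0}, {"x": 0, "y": 0, "z": 0, "twist": 0}, {"x": 0, "y": 0, "z": 0, "twist": 0}, {"x": 0, "y": 0, "z": 0, "twist": 0}, {"x": 0, "y": 0, "z": 0, "twist": 0}]'

```text
t: 17.92
ee_pos: [0.6328, -0.1685, 0.0484]
eef_rot: [0.707, -0.012, 0.707, 0.012]
ft_force: [-0.5, -0.4, -5.0]
grip_width: 0.0598
```

jog_arm --targets '[{"x": 0, "y": 0, "z": 0, "twist": 0}]'

```text
t: 18.0
ee_pos: [0.6329, -0.1685, 0.0483]
eef_rot: [0.707, -0.012, 0.707, 0.012]
ft_force: [-0.0, 0.4, -5.7]
grip_width: 0.0598
```

jog_arm --targets '[{"x": 0, "y": 0, "z": 0, "twist": 0}]'

```text
t: 18.08
ee_pos: [0.633, -0.1685, 0.0484]
eef_rot: [0.707, -0.012, 0.707, 0.012]
ft_force: [0.5, -0.1, -4.6]
grip_width: 0.0601
```

About 5.1 N, so 0.5 kg: box 3 is the full one, and no empty box needs lifting. Carry it to the blue square outline.

jog_arm --targets '[{"x": -20, "y": 0, "z": 0, "twist": 0}, {"x": -35, "y": 0, "z": 0, "twist": 0}, {"x": -35, "y": 10, "z": -6, "twist": 0}, {"x": -10, "y": 25, "z": -15, "twist": 0}, {"x": 0, "y": 32, "z": -19.5, "twist": 0}, {"x": 0, "y": 32, "z": -19.5, "twist": 0}, {"x": 0, "y": 32, "z": -19.5, "twist": 0}, {"x": 0, "y": 32, "z": -19.5, "twist": 0}, {"x": 0, "y": 32, "z": -19.5, "twist": 0}, {"x": 0, "y": 32, "z": -19.5, "twist": 0}]'

```text
t: 18.92
ee_pos: [0.4862, 0.0546, 0.1489]
eef_rot: [0.707, -0.012, 0.707, 0.012]
ft_force: [0.8, -0.0, -3.8]
grip_width: 0.0593
```

jog_arm --targets '[{"x": 0, "y": 20, "z": -12, "twist": 0}, {"x": 10, "y": 7, "z": -4.5, "twist": -0.086}, {"x": 10, "y": 0, "z": 0, "twist": -0.086}, {"x": 10, "y": 0, "z": 0, "twist": 0}, {"x": 0, "y": 0, "z": 0, "twist": 0}, {"x": 0, "y": 0, "z": 0, "twist": 0}, {"x": 0, "y": 0, "z": 0, "twist": 0}, {"x": 0, "y": 0, "z": 0, "twist": 0}]'

```text
t: 19.58
ee_pos: [0.4706, 0.0795, 0.1192]
eef_rot: [0.704, -0.072, 0.703, 0.072]
ft_force: [0.2, -0.2, -3.6]
grip_width: 0.0598
```

Run:
```python
from lid import *
togo([.4697,.0800,.0302])
c=snap('p2'); s=r.observe(); p=proj(c,[[s["ee_pos"][0],s["ee_pos"][1],s["ee_pos"][2]+.036]])[0]; print(p); lid(c,p,s["ee_pos"][2]+.0358,tgt=[.4697,.0800])
```

```text
t 19.58 p [470.6  79.5 119.2] x [ 0.001  0.    -1.   ] y [-0.204  0.979 -0.   ] z [0.979 0.204 0.001] ft [ 0.22 -0.18 -3.55] w 59.8 q [ 0.14  0.34  2.01 -0.    0.78 -0.06]
go tool mm [89.   0.6 -0.8]
t 19.58 p [470.6  79.5 119.2] x [ 0.001  0.    -1.   ] y [-0.204  0.979 -0.   ] z [0.979 0.204 0.001] ft [ 0.22 -0.18 -3.55] w 59.8 q [ 0.14  0.34  2.01 -0.    0.78 -0.06]
[322.21061193 260.28830348]
lid [320.8 244.2] [468.2  87. ] [59.2 47. ] 11.7
t 19.63 p [470.6  79.6 119.2] x [ 0.001  0.    -1.   ] y [-0.204  0.979 -0.   ] z [0.979 0.204 0.001] ft [-0.67  0.66 -4.67] w 59.7 q [ 0.14  0.34  2.01  0.    0.78 -0.06]
shift tool mm [ 0.  -7.2  0.1]
```

View pics/p2.png

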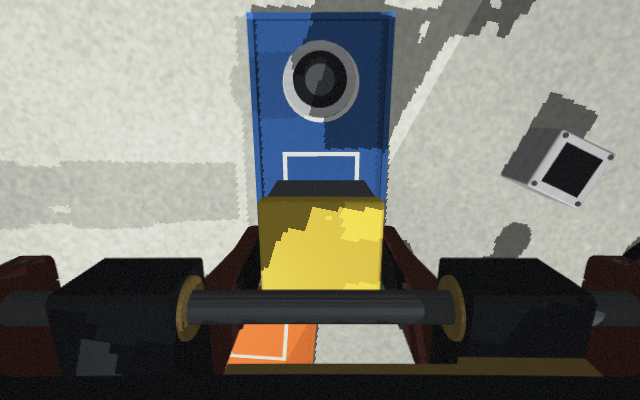

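The bar hides the lid's lower edge. Allowing for that, the offset is under 1 mm and the yaw matches at 11.7°. Lower it.

jog_arm --targets '[{"x": 25, "y": -0.5, "z": 0, "twist": 0}, {"x": 25, "y": 0, "z": 0, "twist": 0}, {"x": 18, "y": 0, "z": 0, "twist": 0}, {"x": 11, "y": 0, "z": 0, "twist": 0}, {"x": 0, "y": 0, "z": 0, "twist": 0}, {"x": 0, "y": 0, "z": 0, "twist": 0}, {"x": 0, "y": 0, "z": 0, "twist": 0}, {"x": 0, "y": 0, "z": 0, "twist": 0}]'

```text
t: 20.3
ee_pos: [0.4711, 0.0795, 0.0409]
eef_rot: [0.704, -0.073, 0.703, 0.073]
ft_force: [-0.1, -0.4, -4.9]
grip_width: 0.0595
```

Run:
```python
from lid import *
togo([.4697,.0800,.0302])
c=snap('p2b'); s=r.observe(); p=proj(c,[[s["ee_pos"][0],s["ee_pos"][1],s["ee_pos"][2]+.036]])[0]; lid(c,p,s["ee_pos"][2]+.0358,tgt=[.4697,.0800])
```

```text
t 20.3 p [471.1  79.5  40.9] x [ 0.002  0.    -1.   ] y [-0.205  0.979 -0.   ] z [0.979 0.205 0.002] ft [-0.06 -0.37 -4.87] w 59.5 q [ 0.14  0.49  2.05 -0.    0.6  -0.06]
go tool mm [10.7  0.8 -1.3]
t 20.3 p [471.1  79.5  40.9] x [ 0.002  0.    -1.   ] y [-0.205  0.979 -0.   ] z [0.979 0.205 0.002] ft [-0.06 -0.37 -4.87] w 59.5 q [ 0.14  0.49  2.05 -0.    0.6  -0.06]
lid [320.6 242.5] [468.7  87.2] [59.2 47.5] 11.8
t 20.35 p [471.   79.5  40.9] x [ 0.002  0.    -1.   ] y [-0.205  0.979 -0.   ] z [0.979 0.205 0.002] ft [-0.17 -0.35 -4.85] w 59.8 q [ 0.14  0.49  2.05  0.    0.6  -0.06]
shift tool mm [-0.  -7.2 -0.5]
```

View pics/p2b.png

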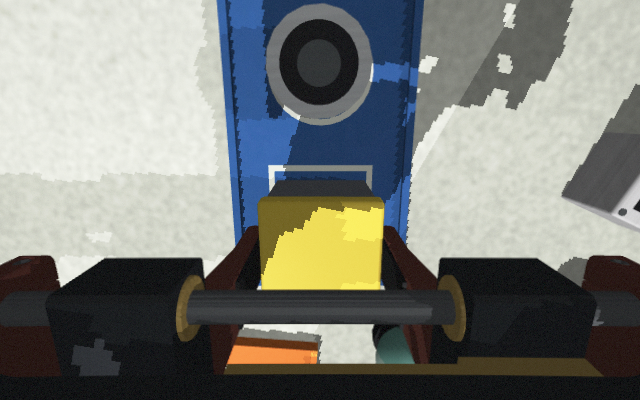

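Box and outline are centred on each other in the view: box 274–368 against outline 270–371. Set it down.

jog_arm --targets '[{"x": 4, "y": -0.3, "z": -0.6, "twist": 0}, {"x": 3, "y": 0, "z": 0, "twist": 0}, {"x": 2.5, "y": 0, "z": 0, "twist": 0}, {"x": 1, "y": 0, "z": 0, "twist": 0}, {"x": 0, "y": 0, "z": 0, "twist": 0}, {"x": 0, "y": 0, "z": 0, "twist": 0}, {"x": 0, "y": 0, "z": 0, "twist": 0}]'

```text
t: 20.93
ee_pos: [0.4696, 0.0789, 0.0301]
eef_rot: [0.703, -0.073, 0.703, 0.073]
ft_force: [-4.0, -0.9, 10.1]
grip_width: 0.0596
```

Contact. Release, rise, and go over the square insert.

jog_arm --targets '[{"x": 0, "y": 0, "z": 0, "twist": 0}, {"x": 0, "y": 0, "z": 0, "twist": 0}, {"x": 0, "y": 0, "z": 0, "twist": 0}, {"x": 0, "y": 0, "z": 0, "twist": 0}, {"x": 0, "y": 0, "z": 0, "twist": 0}]' --claw 0.95

```text
t: 21.35
ee_pos: [0.4696, 0.079, 0.0292]
eef_rot: [0.703, -0.073, 0.703, 0.073]
ft_force: [0.2, 0.2, -1.1]
grip_width: 0.0831
```

jog_arm --targets '[{"x": -10, "y": 0, "z": 0, "twist": 0}, {"x": -25, "y": 0, "z": 0, "twist": 0}, {"x": -40, "y": 0, "z": 0, "twist": 0}, {"x": -40, "y": 0, "z": 0, "twist": 0}, {"x": -40, "y": -20, "z": 0, "twist": 0}, {"x": -35, "y": -35, "z": 0, "twist": 0}, {"x": 0, "y": -30, "z": 0, "twist": 0}, {"x": 0, "y": 0, "z": 0, "twist": 0}, {"x": 0, "y": 0, "z": 0, "twist": 0}, {"x": 0, "y": 0, "z": 0, "twist": 0}]' --claw 1

```text
t: 22.18
ee_pos: [0.4849, 0.0027, 0.211]
eef_rot: [0.703, -0.073, 0.704, 0.073]
ft_force: [-0.1, 0.1, -0.1]
grip_width: 0.0878
```

Run:
```python
from lid import *
from cav import held
c=snap('c2'); lid(c,proj(c,[[.4697,.08,.066]])[0],.066,tgt=[.4697,.0800])
held(c,proj(c,[[.4504,.172,.046]])[0],.046,[.4504,.172])
```

```text
t 22.18 p [484.9   2.7 211. ] x [-0.001  0.    -1.   ] y [-0.205  0.979  0.   ] z [ 0.979  0.205 -0.001] ft [-0.09  0.11 -0.1 ] w 87.8 q [-0.02  0.21  1.93  0.    1.   -0.23]
lid [321.3 103.3] [468.9  78.2] [59.4 58.5] 11.8
t 22.23 p [484.8   3.1 210.6] x [-0.001  0.    -1.   ] y [-0.206  0.979  0.001] z [ 0.979  0.206 -0.001] ft [-0.71 -0.04  0.87] w 87.9 q [-0.02  0.21  1.93  0.    1.   -0.23]
shift tool mm [-0.   1.6  1.2]
[321.9  10.4] centre [451.7 162.9  46. ] [array([452.1, 161.5]), array([38.2, 20.4]), np.float64(11.8)]
t 22.23 p [484.8   3.1 210.6] x [-0.001  0.    -1.   ] y [-0.206  0.979  0.001] z [ 0.979  0.206 -0.001] ft [-0.71 -0.04  0.87] w 87.9 q [-0.02  0.21  1.93  0.    1.   -0.23]
shift tool mm [0.  9.1 0.6]
```

View pics/c2.png

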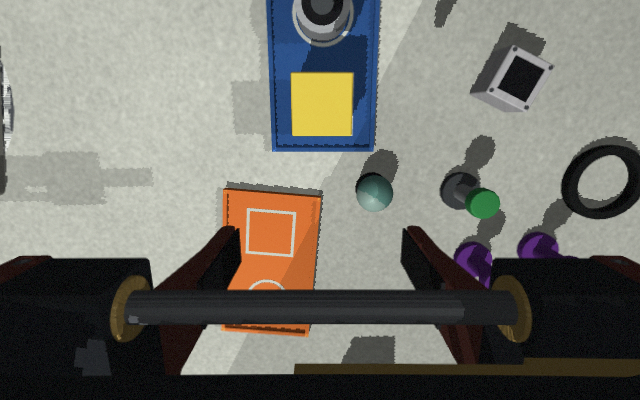

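The box is placed and square to the outline, within about 1.5 mm. Now over the square insert.

jog_arm --targets '[{"x": 0, "y": 14.4, "z": 28.9, "twist": 0}, {"x": 0, "y": 14.4, "z": 28.9, "twist": 0}, {"x": 0, "y": 14.4, "z": 28.9, "twist": 0}, {"x": 0, "y": 14.4, "z": 28.9, "twist": 0}, {"x": 0, "y": 14.4, "z": 28.9, "twist": 0}, {"x": 0, "y": 14.5, "z": 28.8, "twist": 0}, {"x": 0, "y": 14.5, "z": 28.8, "twist": 0}, {"x": 25, "y": 0, "z": 0, "twist": 0.108}, {"x": 25, "y": 0, "z": 0, "twist": 0.108}, {"x": 20, "y": 0, "z": 0, "twist": 0.108}]'

```text
t: 23.07
ee_pos: [0.6612, 0.1448, 0.1381]
eef_rot: [0.705, 0.042, 0.707, -0.043]
ft_force: [0.1, 0.7, -1.2]
grip_width: 0.0878
```

jog_arm --targets '[{"x": 20, "y": 0, "z": 0, "twist": 0.107}, {"x": 0, "y": 0, "z": 0, "twist": 0}, {"x": 0, "y": 0, "z": 0, "twist": 0}, {"x": 0, "y": 0, "z": 0, "twist": 0}, {"x": 0, "y": 0, "z": 0, "twist": 0}]'

```text
t: 23.48
ee_pos: [0.6634, 0.1435, 0.1225]
eef_rot: [0.703, 0.078, 0.702, -0.078]
ft_force: [1.1, -0.5, 0.3]
grip_width: 0.0879
```

Run:
```python
from cav import *
togo([.6616,.144,-.004]); c=snap('g4'); p=proj(c,[[.6616,.144,.042]])[0]; s=r.observe(); held(c,p,.042,s["ee_pos"])
```

```text
t 23.48 p [663.4 143.5 122.5] x [ 0.002  0.    -1.   ] y [0.22  0.976 0.001] z [ 0.976 -0.22   0.002] ft [ 1.1  -0.5   0.28] w 87.9 q [0.2  0.59 1.56 0.   0.99 0.42]
go tool mm [126.5  -0.   -2.1]
t 23.48 p [663.4 143.5 122.5] x [ 0.002  0.    -1.   ] y [0.22  0.976 0.001] z [ 0.976 -0.22   0.002] ft [ 1.1  -0.5   0.28] w 87.9 q [0.2  0.59 1.56 0.   0.99 0.42]
[318.6 197.4] centre [661.5 144.4  42. ] [array([661.5, 144.1]), array([32.1, 33. ]), np.float64(77.3)]
t 23.53 p [663.5 143.3 122.7] x [ 0.002  0.001 -1.   ] y [0.22  0.975 0.001] z [ 0.975 -0.22   0.002] ft [-0.02  0.64 -0.63] w 87.7 q [0.2  0.59 1.56 0.   0.99 0.42]
shift tool mm [ 0.  -0.6  2.1]
```

View pics/g4.png

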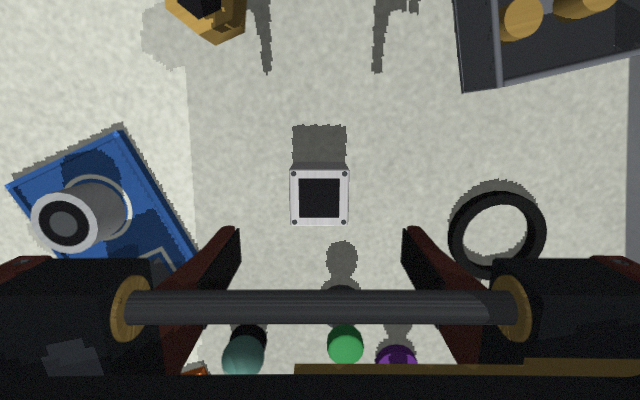

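The square insert is centred at (319,197), yaw 77.3°, matching the jaws. Descend and grip, with the tips about 19 mm up.

jog_arm --targets '[{"x": 30, "y": 0.5, "z": -2, "twist": 0}, {"x": 30, "y": 0, "z": 0, "twist": 0}, {"x": 25, "y": 0, "z": 0, "twist": 0}, {"x": 18, "y": 0, "z": 0, "twist": 0}, {"x": 10, "y": 0, "z": 0, "twist": 0}, {"x": 3.5, "y": 0, "z": 0, "twist": 0}, {"x": 0, "y": 0, "z": 0, "twist": 0}, {"x": 0, "y": 0, "z": 0, "twist": 0}, {"x": 0, "y": 0, "z": 0, "twist": 0}]'

```text
t: 24.28
ee_pos: [0.662, 0.144, 0.0062]
eef_rot: [0.704, 0.079, 0.702, -0.079]
ft_force: [0.1, 0.4, 0.1]
grip_width: 0.0879
```

jog_arm --targets '[{"x": 0, "y": 0, "z": 0, "twist": 0}, {"x": 0, "y": 0, "z": 0, "twist": 0}, {"x": 0, "y": 0, "z": 0, "twist": 0}, {"x": 0, "y": 0, "z": 0, "twist": 0}, {"x": 0, "y": 0, "z": 0, "twist": 0}, {"x": 0, "y": 0, "z": 0, "twist": 0}, {"x": 0, "y": 0, "z": 0, "twist": 0}, {"x": 0, "y": 0, "z": 0, "twist": 0}]' --claw 0 --newtons 30

```text
t: 24.95
ee_pos: [0.661, 0.1438, 0.0046]
eef_rot: [0.703, 0.079, 0.703, -0.079]
ft_force: [0.3, -0.3, 0.7]
grip_width: 0.0498
```

Gripped at 49.8 mm. Lift and carry to the orange square outline.

jog_arm --targets '[{"x": -20, "y": 0, "z": 0, "twist": 0}, {"x": -35, "y": 0, "z": 0, "twist": 0}, {"x": -40, "y": 0, "z": 0, "twist": 0}, {"x": -25, "y": -15, "z": -9, "twist": 0}, {"x": 0, "y": -32, "z": -19.5, "twist": 0}, {"x": 0, "y": -32, "z": -19.5, "twist": 0}, {"x": 0, "y": -32, "z": -19.5, "twist": 0}, {"x": 0, "y": -32, "z": -19.5, "twist": 0}, {"x": 0, "y": -32, "z": -19.5, "twist": 0}, {"x": 0, "y": -32, "z": -19.5, "twist": 0}]'

```text
t: 25.78
ee_pos: [0.4899, -0.0309, 0.1242]
eef_rot: [0.702, 0.079, 0.703, -0.079]
ft_force: [0.4, -0.4, -2.9]
grip_width: 0.0496
```

jog_arm --targets '[{"x": 0, "y": -32, "z": -19.5, "twist": 0}, {"x": 0, "y": -24, "z": -14.5, "twist": 0}, {"x": 0, "y": -12, "z": -7.5, "twist": 0}, {"x": 10, "y": 0, "z": 0, "twist": -0.114}, {"x": 10, "y": 0, "z": 0, "twist": -0.114}, {"x": 10, "y": 0, "z": 0, "twist": -0.113}, {"x": 0, "y": 0, "z": 0, "twist": 0}, {"x": 0, "y": 0, "z": 0, "twist": 0}, {"x": 0, "y": 0, "z": 0, "twist": 0}, {"x": 0, "y": 0, "z": 0, "twist": 0}]'

```text
t: 26.62
ee_pos: [0.4367, -0.0871, 0.095]
eef_rot: [0.706, -0.041, 0.706, 0.041]
ft_force: [0.6, 0.2, -2.8]
grip_width: 0.05
```

Run:
```python
from cav import *
T=[.4368,-.0874,.0106]
togo(T); c=snap('p3'); s=r.observe(); z=s["ee_pos"][2]+.0374; p=proj(c,[[*s["ee_pos"][:2],z]])[0]; print(p); held(c,p,z,T)
```

```text
t 26.62 p [436.7 -87.1  95. ] x [ 0.001 -0.    -1.   ] y [-0.115  0.993 -0.   ] z [0.993 0.115 0.001] ft [ 0.55  0.17 -2.77] w 50.0 q [-0.22  0.35  2.09  0.    0.7  -0.34]
go tool mm [84.4 -0.3 -0. ]
t 26.62 p [436.7 -87.1  95. ] x [ 0.001 -0.    -1.   ] y [-0.115  0.993 -0.   ] z [0.993 0.115 0.001] ft [ 0.55  0.17 -2.77] w 50.0 q [-0.22  0.35  2.09  0.    0.7  -0.34]
[322.2758142  261.49817756]Traceback (most recent call last):
  File "<stdin>", line 3, in <module>
  File "cav.py", line 10, in held
    p,k=cav(c,near,th,R); X=onz(c,[p],ztop)[0]
        ~~~^^^^^^^^^^^^^
  File "cav.py", line 8, in cav
    k=cv2.convexHull(best[1]); M=cv2.moments(k); return np.array([M["m10"]/M["m00"],M["m01"]/M["m00"]]),k
                     ~~~~^^^
TypeError: 'NoneType' object is not subscriptable
```

View pics/p3.png

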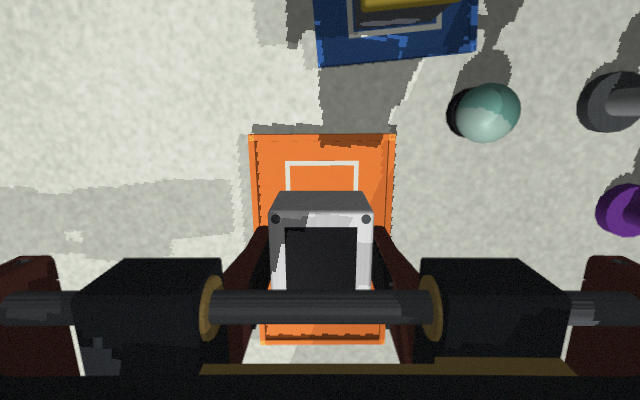

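Run:
```python
from cav import *
c=load('p3'); s,Rm=state(); z=s["ee_pos"][2]+.0374
for px in ((269.5,212),(374,212),(321.5,212),(285,227),(357.5,227)):
    print(px,(Rm.T@(onz(c,[px],z)[0]-s["ee_pos"])*1000).round(1))
im=c["image"][150:300,240:400,::-1]; cv2.imwrite("pics/p3c.png",cv2.resize(im,None,fx=4,fy=4))
for px in ((287,163),(357.5,162.5)): print(onz(c,[px],.006)[0].round(4))
```

```text
t 26.67 p [436.8 -87.1  95. ] x [ 0.001 -0.    -1.   ] y [-0.115  0.993 -0.   ] z [0.993 0.115 0.001] ft [-0.18  0.68 -2.78] w 49.8 q [-0.22  0.35  2.09  0.    0.7  -0.34]
(269.5, 212) [-37.4  25.  -24.4]
(374, 212) [-37.4  25.   23.9]
(321.5, 212) [-37.4  25.   -0.3]
(285, 227) [-37.4  17.6 -17.4]
(357.5, 227) [-37.4  17.6  16.5]
[ 0.4047 -0.0622  0.006 ]
[ 0.4636 -0.055   0.006 ]
```

View pics/p3c.png

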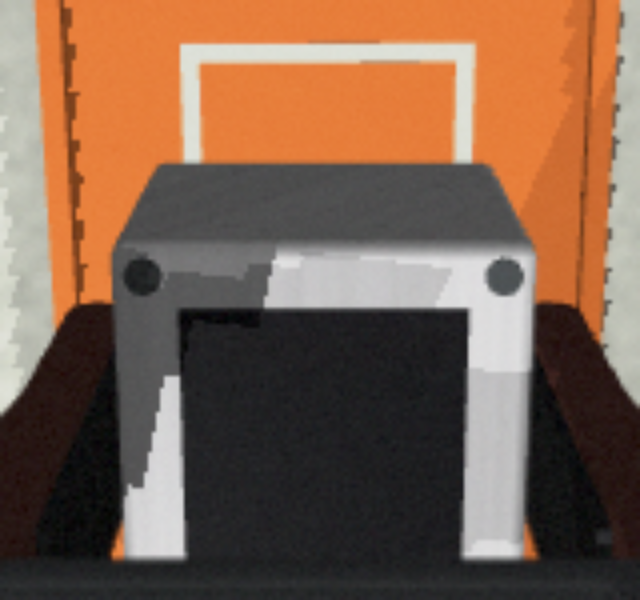

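The insert is centred on the TCP within 0.5 mm and aligned with the outline. Lower it.

jog_arm --targets '[{"x": 25, "y": -0.4, "z": 0, "twist": 0}, {"x": 25, "y": 0, "z": 0, "twist": 0}, {"x": 16, "y": 0, "z": 0, "twist": 0}, {"x": 9, "y": 0, "z": 0, "twist": 0}, {"x": 0, "y": 0, "z": 0, "twist": 0}, {"x": 0, "y": 0, "z": 0, "twist": 0}, {"x": 0, "y": 0, "z": 0, "twist": 0}, {"x": 0, "y": 0, "z": 0, "twist": 0}]'

```text
t: 27.33
ee_pos: [0.4373, -0.0877, 0.0205]
eef_rot: [0.707, -0.041, 0.705, 0.041]
ft_force: [0.2, -0.3, -2.4]
grip_width: 0.0495
```

Run:
```python
from h import *
togo([.4368,-.0874,.0106]); snap('p3b')
```

```text
t 27.33 p [437.3 -87.7  20.5] x [ 0.002 -0.    -1.   ] y [-0.117  0.993 -0.001] z [0.993 0.117 0.002] ft [ 0.19 -0.29 -2.43] w 49.5 q [-0.22  0.5   2.12 -0.    0.52 -0.34]
go tool mm [ 9.9  0.4 -0.5]
t 27.33 p [437.3 -87.7  20.5] x [ 0.002 -0.    -1.   ] y [-0.117  0.993 -0.001] z [0.993 0.117 0.002] ft [ 0.19 -0.29 -2.43] w 49.5 q [-0.22  0.5   2.12 -0.    0.52 -0.34]
```

View pics/p3b.png

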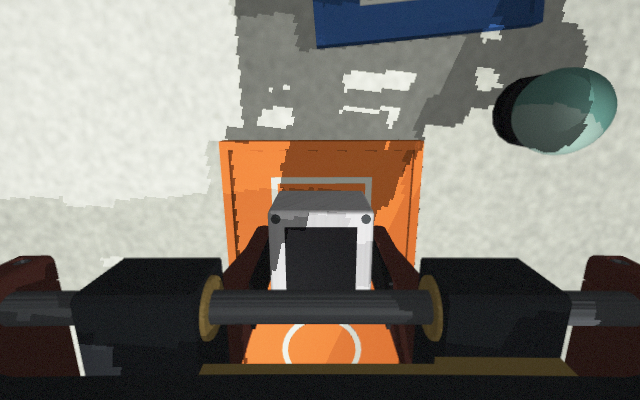

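The insert sits evenly inside the outline: outline 271–372, insert 270–374 seen higher up. Set it down.

jog_arm --targets '[{"x": 4, "y": 0.2, "z": 0, "twist": 0}, {"x": 3, "y": 0, "z": 0, "twist": 0}, {"x": 2, "y": 0, "z": 0, "twist": 0}, {"x": 1, "y": 0, "z": 0, "twist": 0}, {"x": 0, "y": 0, "z": 0, "twist": 0}, {"x": 0, "y": 0, "z": 0, "twist": 0}, {"x": 0, "y": 0, "z": 0, "twist": 0}]'

```text
t: 27.97
ee_pos: [0.4364, -0.0873, 0.0104]
eef_rot: [0.706, -0.041, 0.706, 0.041]
ft_force: [-3.4, 0.6, 16.8]
grip_width: 0.0501
```

jog_arm --targets '[{"x": 0, "y": 0, "z": 0, "twist": 0}, {"x": 0, "y": 0, "z": 0, "twist": 0}, {"x": 0, "y": 0, "z": 0, "twist": 0}, {"x": 0, "y": 0, "z": 0, "twist": 0}, {"x": 0, "y": 0, "z": 0, "twist": 0}, {"x": 0, "y": 0, "z": 0, "twist": 0}]' --claw 0.95

```text
t: 28.47
ee_pos: [0.4364, -0.0873, 0.0094]
eef_rot: [0.706, -0.041, 0.706, 0.041]
ft_force: [-0.8, 0.3, -0.0]
grip_width: 0.0826
```

jog_arm --targets '[{"x": -10, "y": 0, "z": 0, "twist": 0}, {"x": -25, "y": 0, "z": 0, "twist": 0}, {"x": -40, "y": 0, "z": 0, "twist": 0}, {"x": -40, "y": 0, "z": 0, "twist": 0}, {"x": -40, "y": -20, "z": 20, "twist": 0}, {"x": -40, "y": -20, "z": 30, "twist": 0}, {"x": -20, "y": -20, "z": 20, "twist": 0}, {"x": 0, "y": -10, "z": 10, "twist": 0}, {"x": 0, "y": 0, "z": 0, "twist": 0}, {"x": 0, "y": 0, "z": 0, "twist": 0}]'

```text
t: 29.3
ee_pos: [0.513, -0.1412, 0.2098]
eef_rot: [0.706, -0.041, 0.706, 0.041]
ft_force: [-1.2, 1.1, -0.1]
grip_width: 0.0832
```

jog_arm --targets '[{"x": 0, "y": 0, "z": 0, "twist": 0}, {"x": 0, "y": 0, "z": 0, "twist": 0}]'

```text
t: 29.47
ee_pos: [0.5118, -0.1403, 0.2087]
eef_rot: [0.705, -0.041, 0.707, 0.042]
ft_force: [-0.5, 0.5, 0.3]
grip_width: 0.0837
```

Run:
```python
from cav import *
c=snap('c3'); T=[.4368,-.0874]; held(c,proj(c,[[*T,.048]])[0],.048,T)
obs=[]
for n in ('c1','c2','c3','w3','w4'):
    q=load(n)
    for b,a,box in blobs(mask(q,"green"))[0]:
        X=onz(q,[b],.07)[0]
        if abs(X[0]-.65)<.06 and abs(X[1]-.01)<.06 and box[1]+box[3]<240 : print(n,b,a,box,X.round(4)); obs.append((q,b))
    for b,a,box in blobs(mask(q,"purple"))[0]: print("  purple",n,b,a,onz(q,[b],.035)[0].round(3))
X,e=tri(obs); print("green tri",X.round(4),np.round(e,4))
```

```text
t 29.47 p [ 511.8 -140.3  208.7] x [-0.003  0.001 -1.   ] y [-0.117  0.993  0.001] z [ 0.993  0.117 -0.002] ft [-0.53  0.45  0.32] w 83.7 q [-0.29  0.28  1.83  0.    1.03 -0.41]
[254.2 119.6] centre [435.4 -86.4  48. ] [array([435.5, -86.5]), array([33.2, 31. ]), np.float64(6.8)]
t 29.52 p [ 512.  -140.4  208.8] x [-0.002  0.001 -1.   ] y [-0.117  0.993  0.001] z [ 0.993  0.117 -0.002] ft [ 0.47 -0.06 -0.  ] w 83.8 q [-0.29  0.28  1.83  0.    1.03 -0.41]
shift tool mm [-0.  -1.2  1.3]
c2 [482.1 202.8] 836 [465 188  35  31] [0.6517 0.0161 0.07  ]
  purple c2 [537.9 246.5] 894 [ 0.753 -0.028  0.035]
  purple c2 [474.8 261. ] 1102 [ 0.687 -0.061  0.035]
c3 [497.4  35. ] 1229 [477  15  42  40] [0.6521 0.0131 0.07  ]
  purple c3 [582.4 111.7] 2708 [ 0.775 -0.039  0.035]
  purple c3 [502.2 132.2] 2144 [ 0.699 -0.069  0.035]
w3 [445.9  84.7] 647 [432  71  29  28] [0.6528 0.0144 0.07  ]
  purple w3 [524.7 130.3] 1516 [ 0.774 -0.039  0.035]
  purple w3 [463.1 152.8] 1244 [ 0.698 -0.069  0.035]
w4 [435.8 183.7] 515 [423 172  27  25] [0.6528 0.0163 0.07  ]
  purple w4 [510.2 216.5] 1317 [ 0.774 -0.038  0.035]
  purple w4 [453.2 235.7] 1126 [ 0.698 -0.068  0.035]
green tri [0.6553 0.0149 0.0635] [0.0002 0.0001 0.     0.0001]
```

View pics/c3.png

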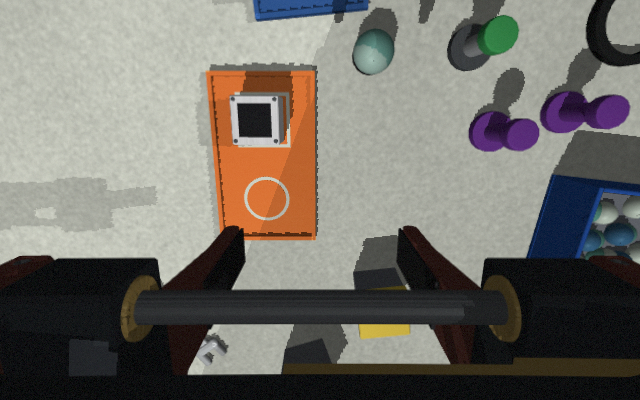

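The square insert is centred within about 1.5 mm. The ejector's knob triangulates to (655,15), mid-height about 63 mm. The purple ones are over 80 mm away, so the jaw direction is clear. Hover over it.

jog_arm --targets '[{"x": 0, "y": 19.5, "z": 22.9, "twist": 0}, {"x": 0, "y": 19.5, "z": 22.9, "twist": 0}, {"x": 0, "y": 19.5, "z": 22.9, "twist": 0}, {"x": 0, "y": 19.5, "z": 22.9, "twist": 0}, {"x": 0, "y": 19.5, "z": 22.9, "twist": 0}, {"x": 15, "y": 19.5, "z": 22.9, "twist": 0}, {"x": 25, "y": 19.5, "z": 22.6, "twist": 0}, {"x": 25, "y": 0, "z": 0, "twist": 0}, {"x": 0, "y": 0, "z": 0, "twist": 0}, {"x": 0, "y": 0, "z": 0, "twist": 0}]' --claw 0.8

```text
t: 30.35
ee_pos: [0.6543, 0.0135, 0.1427]
eef_rot: [0.704, -0.042, 0.708, 0.042]
ft_force: [-0.1, 1.8, 2.1]
grip_width: 0.0702
```

jog_arm --targets '[{"x": 0, "y": 0, "z": 0, "twist": 0}, {"x": 0, "y": 0, "z": 0, "twist": 0}]'

```text
t: 30.52
ee_pos: [0.6568, 0.0125, 0.1463]
eef_rot: [0.707, -0.041, 0.705, 0.041]
ft_force: [-0.4, -0.8, 0.7]
grip_width: 0.0701
```

Run:
```python
from cav import *
c=snap('g5'); s,Rm=state()
m=mask(c,"green"); k=max(cv2.findContours(m,cv2.RETR_EXTERNAL,cv2.CHAIN_APPROX_NONE)[0],key=cv2.contourArea)
P=onz(c,k.reshape(-1,2),.070)[:,:2]*1000; (rc,rd)=cv2.minEnclosingCircle(P.astype(np.float32)); e=cv2.fitEllipse(P.astype(np.float32)); print(rc,rd,e)
X=np.r_[np.array(e[0])/1000-s["ee_pos"][:2],0]; print("tcp->knob",(Rm.T@X*1000).round(1))
M=cv2.moments(k); b=np.array([M["m10"]/M["m00"],M["m01"]/M["m00"]]); print(b)
q=load('c3'); m=mask(q,"green"); bb=max(blobs(m)[0],key=lambda t:t[1])[0]; print(tri([(c,b),(q,bb)]))
```

```text
t 30.52 p [656.8  12.5 146.3] x [ 0.002 -0.    -1.   ] y [-0.116  0.993 -0.   ] z [0.993 0.116 0.002] ft [-0.37 -0.77  0.66] w 70.1 q [ 0.    0.54  1.6  -0.    1.01 -0.12]
t 30.57 p [656.9  12.4 146.4] x [ 0.002 -0.    -1.   ] y [-0.116  0.993 -0.   ] z [0.993 0.116 0.002] ft [ 0.01 -0.2   1.34] w 70.1 q [ 0.    0.54  1.6  -0.    1.01 -0.12]
(655.2568969726562, 16.672922134399414) 16.27765655517578 ((655.3825073242188, 16.563024520874023), (29.977075576782227, 32.06025695800781), 7.062302112579346)
tcp->knob [-0.   4.3 -1.1]
[320.14703154 194.22510823]
(array([0.65554164, 0.01502414, 0.06280824]), [np.float64(4.6133783285979406e-05), np.float64(4.613378328598089e-05)])
```

View pics/g5.png

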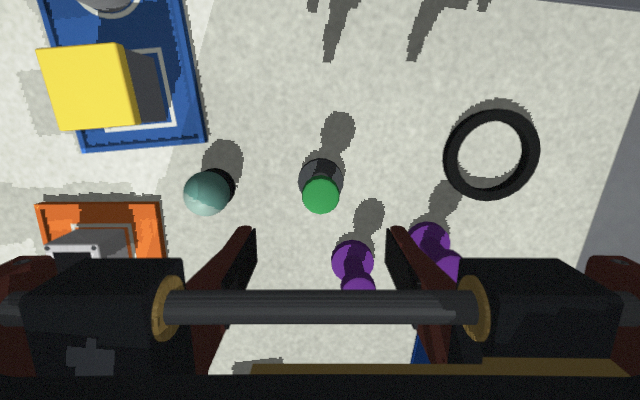

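The green knob is at (320,194), with a stem and dark foot: the right one. Descend and grip the knob.

jog_arm --targets '[{"x": 30, "y": 3.2, "z": -1.2, "twist": 0}, {"x": 30, "y": 0, "z": 0, "twist": 0}, {"x": 25, "y": 0, "z": 0, "twist": 0}, {"x": 15, "y": 0, "z": 0, "twist": 0}, {"x": 9, "y": 0, "z": 0, "twist": 0}, {"x": 3, "y": 0, "z": 0, "twist": 0}, {"x": 0, "y": 0, "z": 0, "twist": 0}, {"x": 0, "y": 0, "z": 0, "twist": 0}, {"x": 0, "y": 0, "z": 0, "twist": 0}]'

```text
t: 31.32
ee_pos: [0.656, 0.0161, 0.0341]
eef_rot: [0.707, -0.041, 0.705, 0.041]
ft_force: [-0.6, 0.3, 1.2]
grip_width: 0.0707
```

jog_arm --targets '[{"x": 0, "y": 0, "z": 0, "twist": 0}, {"x": 0, "y": 0, "z": 0, "twist": 0}, {"x": 0, "y": 0, "z": 0, "twist": 0}, {"x": 0, "y": 0, "z": 0, "twist": 0}, {"x": 0, "y": 0, "z": 0, "twist": 0}, {"x": 0, "y": 0, "z": 0, "twist": 0}, {"x": 0, "y": 0, "z": 0, "twist": 0}, {"x": 0, "y": 0, "z": 0, "twist": 0}]' --claw 0 --newtons 25

```text
t: 31.98
ee_pos: [0.6551, 0.0161, 0.0326]
eef_rot: [0.706, -0.041, 0.706, 0.041]
ft_force: [0.2, 0.3, -0.4]
grip_width: 0.0311
```

Run:
```python
from h import *
snap('g6')
```

```text
t 31.98 p [655.1  16.1  32.6] x [ 0. -0. -1.] y [-0.117  0.993 -0.   ] z [0.993 0.117 0.   ] ft [ 0.18  0.27 -0.43] w 31.1 q [ 0.01  0.69  1.64 -0.    0.81 -0.11]
```

View pics/g6.png

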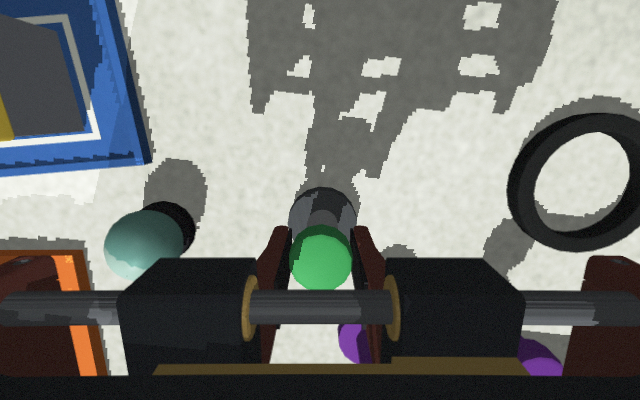

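Gripped at 31.1 mm. Lift and carry to the orange round outline.

jog_arm --targets '[{"x": -20, "y": 0, "z": 0, "twist": 0}, {"x": -35, "y": 0, "z": 0, "twist": 0}, {"x": -40, "y": 0, "z": 0, "twist": 0}, {"x": -15, "y": -11.4, "z": -14.6, "twist": 0}, {"x": 0, "y": -22, "z": -30, "twist": 0}, {"x": 0, "y": -22, "z": -30, "twist": 0}, {"x": 0, "y": -22, "z": -30, "twist": 0}, {"x": 0, "y": -22, "z": -30, "twist": 0}, {"x": 0, "y": -22, "z": -30, "twist": 0}, {"x": 0, "y": -22, "z": -30, "twist": 0}]'

```text
t: 32.87
ee_pos: [0.4764, -0.1497, 0.1423]
eef_rot: [0.706, -0.041, 0.706, 0.042]
ft_force: [1.3, 0.4, -1.8]
grip_width: 0.0316
```

jog_arm --targets '[{"x": 0, "y": -18, "z": -20, "twist": 0}, {"x": 0, "y": -10, "z": -14, "twist": 0}, {"x": 15, "y": 0, "z": 0, "twist": 0}, {"x": 15, "y": 0, "z": 0, "twist": 0}, {"x": 10, "y": 0, "z": 0, "twist": 0}, {"x": 0, "y": 0, "z": 0, "twist": 0}, {"x": 0, "y": 0, "z": 0, "twist": 0}, {"x": 0, "y": 0, "z": 0, "twist": 0}, {"x": 0, "y": 0, "z": 0, "twist": 0}]'

```text
t: 33.62
ee_pos: [0.4484, -0.1808, 0.1031]
eef_rot: [0.706, -0.042, 0.706, 0.041]
ft_force: [-0.6, -0.3, -1.5]
grip_width: 0.0313
```

```bash
cat > knob.py <<'E'
from h import *
def knob(c,near,z):
    k=[k for k in cv2.findContours(mask(c,"green"),cv2.RETR_EXTERNAL,cv2.CHAIN_APPROX_NONE)[0] if cv2.contourArea(k)>200]
    k=min(k,key=lambda k:np.hypot(*(k.reshape(-1,2).mean(0)-near)))
    P=onz(c,k.reshape(-1,2),z)[:,:2]*1000; e=cv2.fitEllipse(P.astype(np.float32)); print("knob",k.reshape(-1,2).mean(0).round(1),np.round(e[0],1),np.round(e[1],1)); return np.array(e[0])/1000
E
python3 - <<'E'
from knob import *
togo([.448,-.1808,.0386])
c=snap('p4'); s,Rm=state()
g=load('g6'); a=knob(g,(321,257),.07); print("grasp rel",a*1000-[655.1,16.1])
z=s["ee_pos"][2]+.0374; X=knob(c,proj(c,[[*s["ee_pos"][:2],z]])[0],z)
print("shift",(Rm.T@np.r_[np.array([.448,-.1808])-X,0]*1000).round(1))
E
```

```text
t 33.62 p [ 448.4 -180.8  103.1] x [ 0.001 -0.    -1.   ] y [-0.117  0.993 -0.   ] z [0.993 0.117 0.001] ft [-0.56 -0.3  -1.5 ] w 31.3 q [-0.41  0.38  2.01 -0.    0.75 -0.53]
go tool mm [64.5  0.1 -0.5]
t 33.62 p [ 448.4 -180.8  103.1] x [ 0.001 -0.    -1.   ] y [-0.117  0.993 -0.   ] z [0.993 0.117 0.001] ft [-0.56 -0.3  -1.5 ] w 31.3 q [-0.41  0.38  2.01 -0.    0.75 -0.53]
t 33.67 p [ 448.4 -180.8  103.1] x [ 0.001 -0.    -1.   ] y [-0.117  0.993 -0.001] z [0.993 0.117 0.001] ft [-0.18  0.07 -1.88] w 31.4 q [-0.41  0.38  2.01  0.    0.75 -0.53]
knob [320.6 257.7] [654.1  17.6] [30.6 34.2]
grasp rel [-1.03597412  1.46763649]
knob [320.5 257.8] [ 447.4 -179.3] [30.4 34.3]
shift [ 0.  -1.5  0.4]
```

View pics/p4.png

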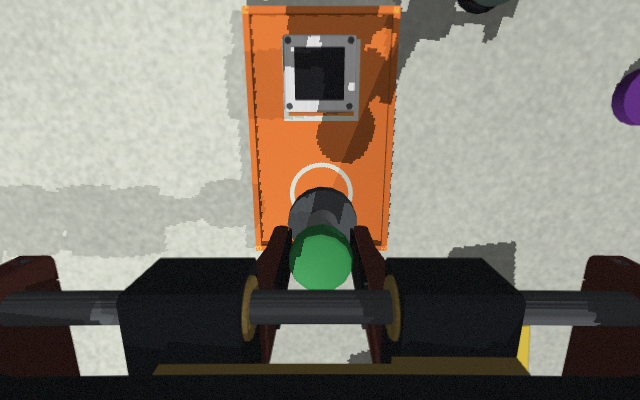

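The knob is held upright and centred on the TCP. Lower it.

jog_arm --targets '[{"x": 20, "y": -0.6, "z": 0, "twist": 0}, {"x": 18, "y": 0, "z": 0, "twist": 0}, {"x": 12, "y": 0, "z": 0, "twist": 0}, {"x": 5, "y": 0, "z": 0, "twist": 0}, {"x": 0, "y": 0, "z": 0, "twist": 0}, {"x": 0, "y": 0, "z": 0, "twist": 0}, {"x": 0, "y": 0, "z": 0, "twist": 0}, {"x": 0, "y": 0, "z": 0, "twist": 0}]'

```text
t: 34.33
ee_pos: [0.4486, -0.1817, 0.0484]
eef_rot: [0.706, -0.042, 0.705, 0.041]
ft_force: [0.5, 0.2, -2.0]
grip_width: 0.0315
```

Run:
```python
from knob import *
togo([.448,-.1808,.0386]); c=snap('p4b')
im=c["image"][130:300,220:420,::-1]; cv2.imwrite("pics/p4c.png",cv2.resize(im,None,fx=4,fy=3.5))
```

```text
t 34.33 p [ 448.6 -181.7   48.4] x [ 0.002 -0.001 -1.   ] y [-0.117  0.993 -0.001] z [0.993 0.117 0.001] ft [ 0.46  0.22 -1.99] w 31.5 q [-0.41  0.48  2.03  0.    0.63 -0.53]
go tool mm [ 9.8  0.9 -0.5]
t 34.33 p [ 448.6 -181.7   48.4] x [ 0.002 -0.001 -1.   ] y [-0.117  0.993 -0.001] z [0.993 0.117 0.001] ft [ 0.46  0.22 -1.99] w 31.5 q [-0.41  0.48  2.03  0.    0.63 -0.53]
```

View pics/p4c.png

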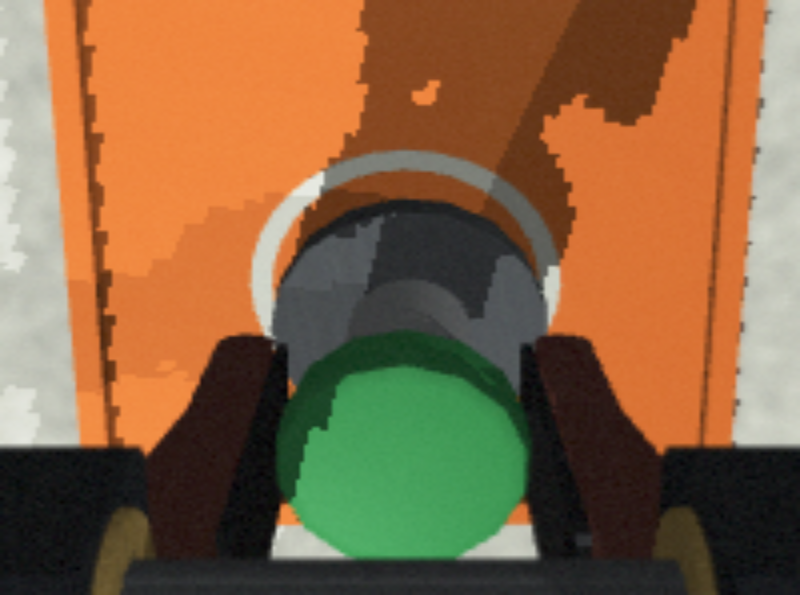

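The foot (272–548) is centred on the outline (252–560) within about 0.7 mm. Set it down.

jog_arm --targets '[{"x": 4, "y": 0.3, "z": -0.5, "twist": 0}, {"x": 3, "y": 0, "z": 0, "twist": 0}, {"x": 2, "y": 0, "z": 0, "twist": 0}, {"x": 1, "y": 0, "z": 0, "twist": 0}, {"x": 0, "y": 0, "z": 0, "twist": 0}, {"x": 0, "y": 0, "z": 0, "twist": 0}, {"x": 0, "y": 0, "z": 0, "twist": 0}]'

```text
t: 34.97
ee_pos: [0.4481, -0.1813, 0.038]
eef_rot: [0.706, -0.042, 0.705, 0.041]
ft_force: [-0.6, 0.9, 6.1]
grip_width: 0.0315
```

Contact (6 N). Release, rise and look.

jog_arm --targets '[{"x": 0, "y": 0, "z": 0, "twist": 0}, {"x": 0, "y": 0, "z": 0, "twist": 0}, {"x": 0, "y": 0, "z": 0, "twist": 0}, {"x": 0, "y": 0, "z": 0, "twist": 0}, {"x": 0, "y": 0, "z": 0, "twist": 0}, {"x": 0, "y": 0, "z": 0, "twist": 0}]' --claw 0.7

```text
t: 35.47
ee_pos: [0.4472, -0.1811, 0.0374]
eef_rot: [0.706, -0.041, 0.706, 0.041]
ft_force: [-0.5, -0.2, -0.3]
grip_width: 0.0612
```

jog_arm --targets '[{"x": -10, "y": 0, "z": 0, "twist": 0}, {"x": -25, "y": 0, "z": 0, "twist": 0}, {"x": -40, "y": 0, "z": 0, "twist": 0}, {"x": -40, "y": 0, "z": 0, "twist": 0}, {"x": -40, "y": -15, "z": 0, "twist": 0}, {"x": -40, "y": -25, "z": 0, "twist": 0}, {"x": -20, "y": -20, "z": 0, "twist": 0}, {"x": 0, "y": 0, "z": 0, "twist": 0}, {"x": 0, "y": 0, "z": 0, "twist": 0}, {"x": 0, "y": 0, "z": 0, "twist": 0}]'

```text
t: 36.3
ee_pos: [0.4529, -0.2366, 0.2461]
eef_rot: [0.705, -0.041, 0.706, 0.042]
ft_force: [-0.2, 0.1, -0.9]
grip_width: 0.0614
```

jog_arm --targets '[{"x": 0, "y": 0, "z": 0, "twist": 0}, {"x": 0, "y": 0, "z": 0, "twist": 0}, {"x": 0, "y": 0, "z": 0, "twist": 0}]'

```text
t: 36.55
ee_pos: [0.4533, -0.2366, 0.2457]
eef_rot: [0.705, -0.041, 0.707, 0.042]
ft_force: [0.2, -0.1, 0.1]
grip_width: 0.0615
```

Run:
```python
from knob import *
from cav import held
from lid import lid
c=snap('f1'); s,Rm=state()
X=knob(c,proj(c,[[.448,-.181,.076]])[0],.076); print("knob err mm",(X-[.448,-.1808])*1000)
held(c,proj(c,[[.4368,-.0874,.048]])[0],.048,[.4368,-.0874])
S,D=cam("scene"),cam("side")
a=cv2.resize(S["image"][140:270,180:490,::-1],(775,325),interpolation=cv2.INTER_CUBIC); b=cv2.resize(D["image"][130:370,220:470,::-1],(281,270))
w=cv2.resize(c["image"][:,:,::-1],(432,270)); cv2.imwrite("pics/f1m.png",np.vstack([a,np.hstack([b,w,np.zeros((270,775-713,3),np.uint8)])]))
```

```text
t 36.55 p [ 453.3 -236.6  245.7] x [-0.002  0.001 -1.   ] y [-0.117  0.993  0.002] z [ 0.993  0.117 -0.002] ft [ 0.16 -0.06  0.13] w 61.5 q [-0.5   0.21  1.84  0.    1.1  -0.62]
t 36.6 p [ 453.5 -236.7  245.9] x [-0.002  0.001 -1.   ] y [-0.117  0.993  0.001] z [ 0.993  0.117 -0.002] ft [-0.17 -0.19 -0.95] w 61.4 q [-0.5   0.21  1.84  0.    1.1  -0.62]
knob [322.4 127.3] [ 447.8 -182.4] [30.  30.6]
knob err mm [-0.21685791 -1.60802002]
[321.5  33.3] centre [435.5 -86.5  48. ] [array([435.5, -86.9]), array([33. , 31.8]), np.float64(6.7)]
t 36.6 p [ 453.5 -236.7  245.9] x [-0.002  0.001 -1.   ] y [-0.117  0.993  0.001] z [ 0.993  0.117 -0.002] ft [-0.17 -0.19 -0.95] w 61.4 q [-0.5   0.21  1.84  0.    1.1  -0.62]
shift tool mm [-0.  -1.   1.2]
```

View pics/f1m.png

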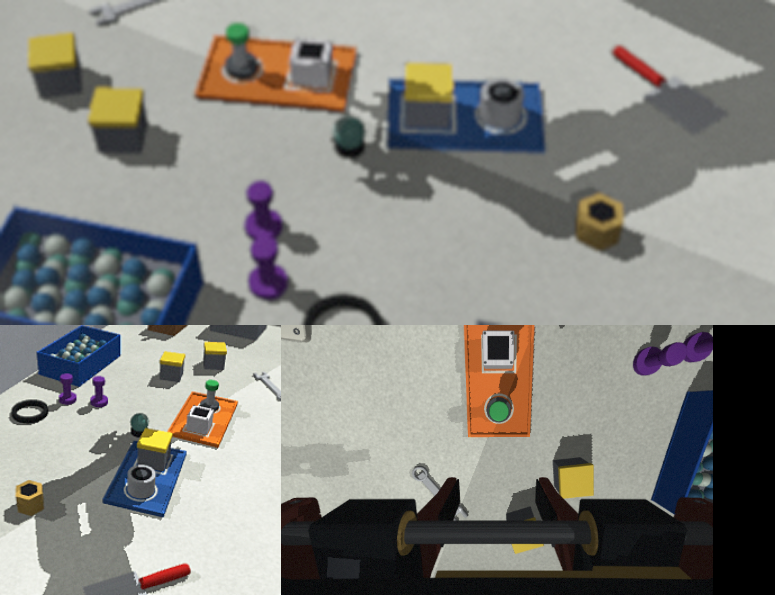

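In all three views the four parts stand upright on their outlines, within about 1.5 mm. The ball, hex insert, purple ejectors and the two other boxes stand where they were, and the arm is clear.

```bash
python3 -c "
from rig import r
print(r.sign_off())"
```

```text
the job is handed in; nothing more can be done
None
```

Both kits are made up and handed in at about 37 s.

- **Blue tray:** I put the round steel insert on the round outline, then the full charge box on the square one. The full box was the one nearest the trays, at (632, -169) mm. It was the first I lifted and weighed about 5 N (0.5 kg), so I never lifted the two empty boxes.
- **Orange tray:** I put the square aluminium insert on the square outline and the green-knobbed ejector on the round one.

**Last checks:** In the wrist views every part stands upright, with centre errors of about 1.2–2 mm. The square parts are within 0.3° of their outlines. The last picture covered only the orange tray. For the blue tray, the position figures come from the pictures taken after each placing, and the last scene and side views show both parts still in place. By eye in those last views, the hex insert, ball, purple look-alikes and empty boxes had not moved.

**What disagreed:** The fingertips actually end about 13 mm behind the reported tool point, not 11 mm ahead of it. Because of that, the first grip on the box closed above its lid without moving the box, and the round insert was held only near its top. I measured the gap in two views, went lower from then on, and the remaining grips held the first time.

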